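# Put the fallen paint bottle back in the paint cupboard

### The job

In the art room, swing the paint cupboard's door wide open by its handle. Then stand the fallen paint bottle upright on the table and let go of it; after that take it again and set it, upright, on the cork mat in the empty bay inside the cupboard. Leave the door wide open and do not disturb the other things on the table or the bottle already in the cupboard.

Things in the scene. Friction and masses are not known exactly. Their poses are not given: they have to be found in the camera images.
- cupboard: fixed plywood cupboard with clear roof and back, 140 deep (x), 262 wide (y), 320 high. Origin: centre of its underside; +x points into it, away from the robot; z up. Open front plane at x = -70 mm, the door hangs before it. Sides 12 thick; floor's top 12 above the table, roof's underside 305; back's inner face x = +62. It has no other opening: things go in through the front
- bays (a point): top front corner of the middle partition, cupboard frame x = -58, y = 0, z = 112. Three fixed partitions, 6 thick, at y = -78, 0, +78, from here to the back, tops 112 above the table, make two bays 72 wide centred at y = -39 and +39. 10 mm are free on either side of a bottle in a bay, too little for a finger; above 112 it is open from wall to wall
- door (a joint): cupboard door's angle in rad: 0 shut, grows as it opens towards the robot, stop at 2.0; it starts at 0 to 0.12. Panel 15 thick, 262 wide, 4 to 318 mm above the table. No latch; the hinge rubs with about 0.35 N m and the door stays where it is left
- hinge (a point): a point on the door's vertical hinge axis, at the cupboard's left front edge (seen from the robot; cupboard frame x = -70, y = +131), 283 above the table. Opening, the free edge swings from the right towards the robot (clockwise from above)
- handle (a point): steel door handle near the door's free edge: upright round bar, 12 mm thick, 222 to 311 above the table, axis 35 off the door's face, stand-offs at 228 and 271. Origin: on the bar's axis 283 above the table, the height to pinch it from above. Axes turn with the door: x at its face, y to the hinge, z up. From the hinge axis: 230 mm along the door, 50 out in front
- bottle: the fallen bottle: white plastic, square 52 x 52 body 104 long, short shoulder, round grey cap 34 in diameter from 112 to 150 mm. About 0.3 kg. Origin: centre of its square foot; +x runs along its axis to the cap. It lies on a flat side: origin 26 above the table, x level. Upright, x points up and the origin is at the height of what it stands on
- mat: cork mat 66 x 66, 3 thick, fixed on the cupboard's floor in the empty bay (either one). Top 15 above the table. Origin: centre of its underside, 12 above the table, 58 mm behind the open front plane. Axes as the cupboard's
- bottle2: another bottle of the same kind, standing upright in the other bay, cap up. Origin: centre of its foot, z up
- jar_big: paint jar, 72 diameter, 85 high, stands on the table. Origin: centre of its foot
- jar_small: paint jar, 56 diameter, 60 high, stands on the table. Origin: centre of its foot
- brush_pot: turquoise brush pot, 90 diameter, 100 high, with brushes up to 215 high that lean up to 60 mm from its axis. Origin: centre of its foot
- flat_brush: wide flat brush lying on the table, 157 long, 50 wide, 14 high. Origin: under its ferrule
- palette: round white palette plate, 120 diameter, 14 high. Origin: centre of its underside
- tape: roll of paper tape lying flat, 100 diameter, 24 high. Origin: centre of its underside

How it is judged:
By the outcome, as a careful person would: the job done as asked, in the order asked, and still so for the second after the job is handed in, with the robot touching nothing.
It also fails if it takes over 72 s, if anything falls off the work surface, if the arm or the gripper's body presses on something with over 40 N, if the wrist force passes 120 N, or if a joint passes its speed limit or range.

### The arm

A 6-joint arm with a two-finger parallel gripper is mounted at the origin on the work surface. World frame = base frame: x ahead of the robot, y to its left, z up, the work surface at z = 0. Lengths are in m, angles in degrees, forces in N, time in s.
With the tool pointing down it reaches from about 0.25 to 0.725 m from the base axis. Payload 9.7 kg.
Tool frame: the origin (TCP) lies on the centre line of the jaws, within the pads' length; the fingertips stand tip_extent ahead of it and the grasp point (between the pads) lies 3 mm ahead of it (tip_extent is the distance from the TCP to the fingertips, in m); z points along the fingers, y is the line along which they close (so a half turn about z gives the same grasp; the last joint's range is limited). The gripper opens to 85 mm and grips with 20 to 120 N. Pads are 22 mm wide; open, the fingers measure 114 mm over their backs; the gripper's body (76 mm by 85 mm) begins 54 mm behind the grasp point. The pads swing forward as they close: fully open they stand 13 mm farther back than shut.
Start: joints at [0, 4.979, 10.078, 95.1, 0, 90], TCP at [0.55, -0, 0.232] pointing down, gripper open.
Joint ranges: [-179.16, 179.16], [-48.56, 103.87], [-65.8, 70.77], [-126.05, 130.52], [-82.76, 87.17], [-180, 180]. Speed limits (degrees/s): [127.2, 127.2, 147.25, 180, 180, 180].

### API

Orientations are given as [roll, pitch, yaw] about the fixed x, y, z axes, in that order (R = Rz(yaw) Ry(pitch) Rx(roll)).
In Python, from workcell import * gives the robot as it stands.
- The arm moves only by the tool servo_tool, never from a script. Its argument "rows" is a list of rows, each an object with "offset": the shift along the tool's x, y, z as a fraction of full scale, a list of three; "yaw": the turn about the tool's z as a fraction of full scale; "claw": the closure, from 0 (fully open) to 1 (shut). A call has 1 to 12 rows; each row is the pose to reach, as a shift and turn from the pose commanded when the call began, along the tool's axes at that moment, turning the shorter way round; what a row does not reach only later rows make up. Full scale, the value 1, is 0.1 m for a shift and pi rad for a turn. A row lasts 1/8 s, in which the tool goes at most 62.5 mm and 10.7 degrees, less where a joint would pass 70% of its speed; a pose out of reach is approached as far as the arm can. A call with a number of a shift or a turn outside -1 to 1 is refused whole. A call with a gripper value outside its range is refused whole. The fingers move at their own pace and stop on an object; "squeeze" is the grip in N (left out, the last holds). Time passes only in rows, so rows that repeat a pose let the fingers close. It gives the time, the measured TCP pose, the force, the opening and the grip force at its end, in the units of the state.
- get_obs(): the state, without advancing time (a new reading comes with each control period).
- camera(name): name is "scene" or "side" or "wrist"; returns (picture, depth): 400x640x3 uint8, red, green, blue; 400x640 float32, m along the optical axis (not along the pixel's ray), 0 where there is no reading.
- camera_info(name): a dict with "fx", "fy", "cx", "cy" (pixels), "cam_to_world" (4x4, takes a point from camera to world coordinates); the wrist camera has in their place "hand_eye" (4x4, takes a point from camera to tool coordinates, whose origin is the TCP and whose axes are the flange's). Camera axes: x right, y up, looking along -z (the intrinsics and any distortion apply to the point x, -y, -z); pixel columns grow to the right and rows downward; lengths in m; the calibration is good to about 2 mm. A picture is of the moment at which its call begins: read the wrist's pose just before it. camera_info takes no time and is no camera call.
- job_done(): hands the job in; it is judged then, once.
The state is a dict: "time": time; "q": joint angles; "qd": joint speeds; "joint_efforts": joint torques, N m; "ee_pos": TCP position; "tcp_rot": TCP orientation; "wrist_force": force on the tool from outside, world axes, zero at the start; "torque": the same for the moment, N m; "opening": finger opening in m; "grasp_force": force on a finger pad.
Only numpy, scipy, OpenCV 4.12 (cv2) and the standard library are available. Lean on these libraries where they do the work, as an engineer would, in place of code of your own. Each camera call takes 0.05 s, during which the arm holds its last target. There are 200 camera calls.

## Working session

There is one attempt and no reset: what is moved stays moved. The work goes in short steps, Python scripts to look and compute and a tool call to move; the robot and the scene stay as the last step left them, time stands still between calls to the robot, and variables do not carry over. Pictures are saved under pics/ and viewed, at most 10 in all, crops included, and the job is handed in when it is done.

Besides the shell and the picture viewer there is one more tool, called after "Request:" by a JSON object that holds its "method" and its "body", one argument or row to a line. servo_tool: Moves the arm, as the interface text tells. Its arguments: {"type":"object","properties":{"rows":{"type":"array"},"squeeze":{"type":"number"}},"required":["rows"]}

```bash
mkdir -p pics; ls; cat > h.py <<'E'
from workcell import *
import numpy as np, cv2
from scipy.spatial.transform import Rotation as R
def save(n,im): cv2.imwrite('pics/'+n,im[:,:,::-1])
def pts(name,d,T=None):
    i=camera_info(name); v,u=np.mgrid[0:400,0:640]
    P=np.stack([(u-i['cx'])/i['fx']*d,-(v-i['cy'])/i['fy']*d,-d],-1)
    if T is None: T=np.array(i['cam_to_world'])
    return P@T[:3,:3].T+T[:3,3]
def wristT():
    s=get_obs(); T=np.eye(4); T[:3,:3]=R.from_euler('xyz',s['tcp_rot'],degrees=True).as_matrix(); T[:3,3]=s['ee_pos']
    return T@np.array(camera_info('wrist')['hand_eye'])
E
python3 - <<'E'
from h import *
print(get_obs())
for n in ['scene','side']:
    print({k:np.round(v,3) if k=='cam_to_world' else v for k,v in camera_info(n).items()})
    im,d=camera(n); save(n+'0.png',im); np.savez(n+'0.npz',im=im,d=d,P=pts(n,d))
T=wristT(); print(np.array(camera_info('wrist')['hand_eye']))
im,d=camera('wrist'); save('wrist0.png',im)
E
```

```text
pics
{'time': 0.0, 'q': array([5.99819191e-04, 5.00897525e+00, 1.00341632e+01, 9.50990562e+01,
       7.30200372e-04, 9.00003749e+01]), 'qd': array([ 0.01448365, -0.07069632,  0.04061615, -0.0902801 , -0.05468079,
       -0.07853376]), 'joint_efforts': array([ 7.68234549e-04, -5.20392072e+01,  4.64802504e+01,  1.63646933e-02,
        2.23589603e-05, -6.77332673e-05]), 'ee_pos': array([5.49771123e-01, 9.37613905e-06, 2.31500848e-01]), 'tcp_rot': array([-1.79926132e+02, -7.29716396e-04,  9.00002240e+01]), 'wrist_force': array([-0.0819175 ,  0.43956376,  0.22958136]), 'torque': array([ 0.01551389,  0.02571401, -0.00250164]), 'grasp_force': 0.0, 'opening': 0.08541471117336312}
{'fx': 379.71272793297294, 'fy': 379.71272793297294, 'cx': 316.7911356441062, 'cy': 191.48237724687044, 'cam_to_world': array([[ 0.602, -0.76 ,  0.245,  0.765],
       [ 0.798,  0.572, -0.189, -0.326],
       [ 0.004,  0.309,  0.951,  1.304],
       [ 0.   ,  0.   ,  0.   ,  1.   ]])}
{'fx': 389.7617257755444, 'fy': 389.7617257755444, 'cx': 316.053082445335, 'cy': 199.42632809764822, 'cam_to_world': array([[ 0.259,  0.791, -0.554, -0.21 ],
       [-0.966,  0.21 , -0.151, -0.295],
       [-0.003,  0.574,  0.819,  1.178],
       [ 0.   ,  0.   ,  0.   ,  1.   ]])}
[[-1.61981783e-03  9.53644013e-01  3.00932670e-01  7.80790953e-02]
 [ 9.99998688e-01  1.53772578e-03  5.09657950e-04  3.37353306e-04]
 [ 2.32803291e-05  3.00933101e-01 -9.53645253e-01 -1.41421093e-01]
 [ 0.00000000e+00  0.00000000e+00  0.00000000e+00  1.00000000e+00]]
```

View pics/scene0.png

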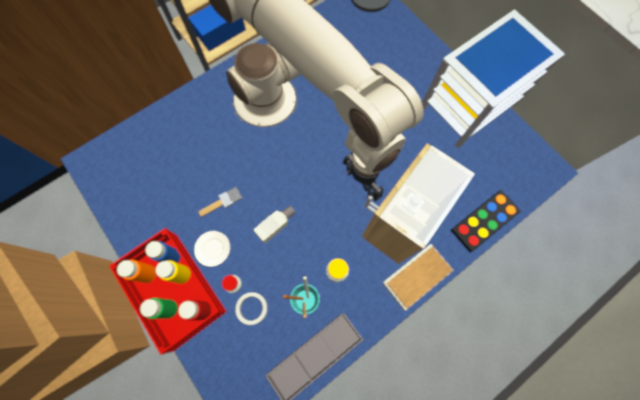

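View pics/side0.png

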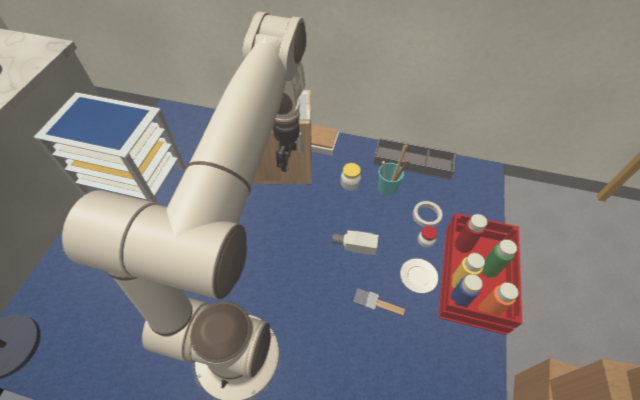

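```bash
python3 - <<'E'
from h import *
z=np.load('scene0.npz'); P=z['P']; im=z['im']
c=cv2.resize(im[130:280,340:490],None,fx=4,fy=4,interpolation=cv2.INTER_CUBIC)
c2=cv2.resize(im[190:315,195:355],(800,600),interpolation=cv2.INTER_CUBIC)
save('c1.png',c)
for n,(u,v) in dict(cap=(289,211),foot=(262,235),jarbig=(338,268),jars=(231,283),pot=(303,297),tape=(240,310),pal=(211,248),brush=(225,200)).items(): print(n,P[v,u].round(3))
# bottle segmentation by height
s=P[190:260,240:310]; m=(s[...,2]>0.02)&(s[...,2]<0.08); q=s[m]; print(len(q))
r=cv2.minAreaRect((q[:,:2]*1000).astype(np.float32)); print(r, np.percentile(q[:,2],[50,90,99]))
# cupboard points
s=P[130:290,330:490]; ss=s[(s[...,2]>0.28)&(s[...,2]<0.34)&(s[...,0]>0.45)]; print(len(ss)); print(cv2.minAreaRect((ss[:,:2]*1000).astype(np.float32)))
print('wrist TCP')
E
```

```text
cap [ 0.438 -0.194  0.04 ]
foot [ 0.454 -0.316  0.051]
jarbig [ 0.695 -0.184  0.084]
jars [ 0.525 -0.483  0.056]
pot [ 0.696 -0.325  0.011]
tape [ 0.604 -0.514  0.002]
pal [ 0.375 -0.481  0.004]
brush [ 0.262 -0.349  0.011]
650
((438.8970642089844, -253.81900024414062), (54.89779281616211, 149.86631774902344), 4.689246654510498) [0.04953567 0.05353786 0.05617797]
5699
((614.600341796875, 82.20381164550781), (316.6647033691406, 264.6045837402344), 14.81973648071289)
wrist TCP
```

View pics/c1.png

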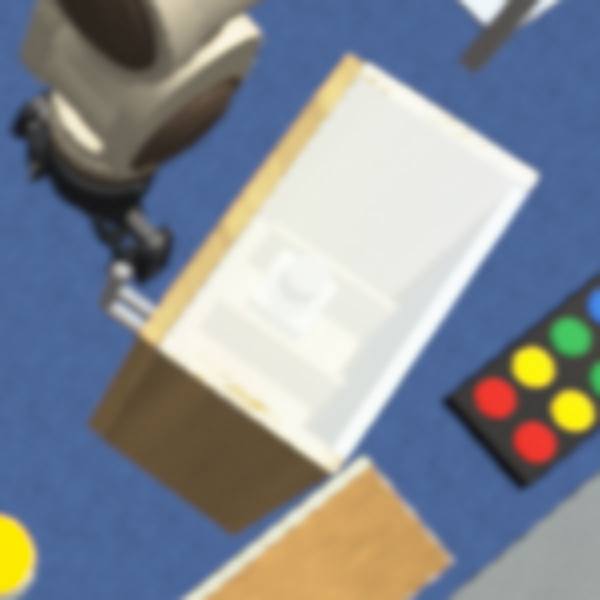

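View pics/wrist0.png

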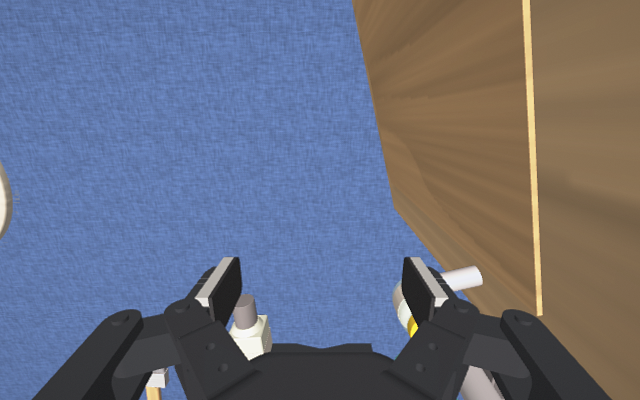

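Request:
{"method": "servo_tool", "body": {
  "rows": [
    {"offset": [0, 0, -1], "yaw": 0.1, "claw": 0},
    {"offset": [0, 0, -1], "yaw": 0.1, "claw": 0},
    {"offset": [0, 0, -1], "yaw": 0.1, "claw": 0}
  ]
}}

```text
time: 0.52
ee_pos: [0.5506, 0.0, 0.335]
tcp_rot: [179.8, -0.1, 71.9]
wrist_force: [0.4, -0.0, -0.3]
opening: 0.0852
grasp_force: 0.0
```

Request:
{"method": "servo_tool", "body": {
  "rows": [
    {"offset": [0, 0, -1], "yaw": -0.06},
    {"offset": [0, 0, -1], "yaw": -0.12},
    {"offset": [0, 0, -1], "yaw": -0.18},
    {"offset": [0, 0, -1], "yaw": -0.24},
    {"offset": [0, 0, -1], "yaw": -0.3},
    {"offset": [0, 0, -1], "yaw": -0.36},
    {"offset": [0, 0, -1], "yaw": -0.42},
    {"offset": [0, 0, -1], "yaw": -0.48},
    {"offset": [0, 0, -1], "yaw": -0.54},
    {"offset": [0, 0, -1], "yaw": -0.6},
    {"offset": [0, 0, -1], "yaw": -0.6}
  ]
}}

```text
invalid input at $.rows[0]: expected keys offset, yaw, claw
```

```bash
python3 - <<'E'
from h import *
s=get_obs(); print(s['q'].round(1),s['ee_pos'].round(3),s['tcp_rot'].round(1),tip_extent)
E
```

```text
[  0.    8.8  26.  107.    0.  108.1] [0.551 0.    0.335] [ 1.798e+02 -1.000e-01  7.190e+01] 0.022
```

Request:
{"method": "servo_tool", "body": {
  "rows": [
    {"offset": [0, 0, -1], "yaw": -0.06, "claw": 0},
    {"offset": [0, 0, -1], "yaw": -0.12, "claw": 0},
    {"offset": [0, 0, -1], "yaw": -0.18, "claw": 0},
    {"offset": [0, 0, -1], "yaw": -0.24, "claw": 0},
    {"offset": [0, 0, -1], "yaw": -0.3, "claw": 0},
    {"offset": [0, 0, -1], "yaw": -0.36, "claw": 0},
    {"offset": [0, 0, -1], "yaw": -0.42, "claw": 0},
    {"offset": [0, 0, -1], "yaw": -0.48, "claw": 0},
    {"offset": [0, 0, -1], "yaw": -0.54, "claw": 0},
    {"offset": [0, 0, -1], "yaw": -0.6, "claw": 0},
    {"offset": [0, 0, -1], "yaw": -0.6, "claw": 0}
  ]
}}

```text
time: 1.9
ee_pos: [0.5501, -0.0, 0.4313]
tcp_rot: [-180.0, -0.1, 180.0]
wrist_force: [-0.4, 0.1, 0.5]
opening: 0.0853
grasp_force: 0.0
```

Request:
{"method": "servo_tool", "body": {
  "rows": [
    {"offset": [-1, 0, 0], "yaw": 0, "claw": 0},
    {"offset": [-1, 0, 0], "yaw": 0, "claw": 0},
    {"offset": [-1, 0, 0], "yaw": 0, "claw": 0}
  ]
}}

```text
time: 2.28
ee_pos: [0.598, 0.0, 0.4263]
tcp_rot: [-180.0, -3.1, 179.8]
wrist_force: [-0.2, -0.2, -1.3]
opening: 0.0852
grasp_force: 0.0
```

Request:
{"method": "servo_tool", "body": {
  "rows": [
    {"offset": [-1, 0, 0], "yaw": 0, "claw": 0},
    {"offset": [-1, 0, 0], "yaw": 0, "claw": 0},
    {"offset": [-1, 0, 0], "yaw": 0, "claw": 0}
  ]
}}

```text
time: 2.65
ee_pos: [0.6031, -0.0, 0.4156]
tcp_rot: [-180.0, -4.2, 180.0]
wrist_force: [-0.6, 0.2, 1.5]
opening: 0.0856
grasp_force: 0.0
```

Request:
{"method": "servo_tool", "body": {
  "rows": [
    {"offset": [-1, 0, 0], "yaw": 0, "claw": 0},
    {"offset": [-1, 0, 0], "yaw": 0, "claw": 0},
    {"offset": [-1, 0, 0], "yaw": 0, "claw": 0}
  ]
}}

```text
time: 3.02
ee_pos: [0.6111, -0.0, 0.3956]
tcp_rot: [-180.0, -6.0, 180.0]
wrist_force: [0.1, -0.3, -0.2]
opening: 0.0856
grasp_force: 0.0
```

Request:
{"method": "servo_tool", "body": {
  "rows": [
    {"offset": [1, 0, 0], "yaw": 0, "claw": 0},
    {"offset": [1, 0, 0], "yaw": 0, "claw": 0},
    {"offset": [1, 0, 0], "yaw": 0, "claw": 0}
  ]
}}

```text
time: 3.4
ee_pos: [0.508, -0.0, 0.4081]
tcp_rot: [-180.0, -5.9, 180.0]
wrist_force: [0.7, -0.4, 1.1]
opening: 0.0851
grasp_force: 0.0
```

Request:
{"method": "servo_tool", "body": {
  "rows": [
    {"offset": [0, 0, -1], "yaw": 0, "claw": 0},
    {"offset": [0, 0, -1], "yaw": 0, "claw": 0},
    {"offset": [0, 0, -1], "yaw": 0, "claw": 0}
  ]
}}

```text
time: 3.78
ee_pos: [0.5808, 0.0, 0.4636]
tcp_rot: [-180.0, 0.5, 180.0]
wrist_force: [1.9, -0.5, 5.5]
opening: 0.0854
grasp_force: 0.0
```

```bash
python3 - <<'E'
from h import *
s=get_obs(); print(s['q'].round(1),s['ee_pos'].round(3),s['tcp_rot'].round(1),tip_extent)
E
```

```text
[  0.   29.8  70.8 130.4  -0.    0. ] [0.581 0.    0.464] [-180.     0.5  180. ] 0.022
```

Request:
{"method": "servo_tool", "body": {
  "rows": [
    {"offset": [0, 0, -1], "yaw": 0, "claw": 0},
    {"offset": [0, 0, -1], "yaw": 0, "claw": 0},
    {"offset": [0, 0, -1], "yaw": 0, "claw": 0}
  ]
}}

```text
time: 4.15
ee_pos: [0.557, 0.0, 0.5048]
tcp_rot: [-180.0, 4.6, 180.0]
wrist_force: [0.5, 0.9, 0.8]
opening: 0.0855
grasp_force: 0.0
```

Request:
{"method": "servo_tool", "body": {
  "rows": [
    {"offset": [0, 0, -1], "yaw": 0, "claw": 0},
    {"offset": [0, 0, -1], "yaw": 0, "claw": 0},
    {"offset": [0, 0, -1], "yaw": 0, "claw": 0}
  ]
}}

```text
time: 4.53
ee_pos: [0.5331, 0.0, 0.5408]
tcp_rot: [180.0, 8.4, -180.0]
wrist_force: [0.4, 0.2, -0.6]
opening: 0.0858
grasp_force: 0.0
```

```bash
python3 - <<'E'
from h import *
s=get_obs(); print(s['q'].round(1),s['ee_pos'].round(3),s['tcp_rot'].round(1),tip_extent)
E
```

```text
[  0.   21.8  70.7 130.5   0.   -0. ] [0.533 0.    0.541] [ 180.     8.4 -180. ] 0.022
```

```bash
cat >> h.py <<'E'
def mv(dw,dyaw=0,s=None,Rm=None):
    "world displacement (m), world-ish yaw deg about tool -z -> (offset, yaw)"
    if Rm is None:
        s=get_obs(); Rm=R.from_euler('xyz',s['tcp_rot'],degrees=True).as_matrix()
    return (Rm.T@np.array(dw)/.1).round(3).tolist(), round(-dyaw/180,3)
def to(p,dyaw=0):
    s=get_obs(); o=mv(np.array(p)-s['ee_pos'],dyaw); print('pos',s['ee_pos'].round(4),'rot',s['tcp_rot'].round(1),'q',s['q'].round(1),'->',o); return o
E
python3 - <<'E'
from h import *
to([.61,-.022,.40],15.6)
E
```

```text
pos [0.5331 0.     0.5408] rot [ 180.     8.4 -180. ] q [  0.   21.8  70.7 130.5   0.   -0. ] -> ([-0.554, -0.22, 1.505], -0.087)
```

Request:
{"method": "servo_tool", "body": {
  "rows": [
    {"offset": [-0.28, -0.11, 0.75], "yaw": -0.044, "claw": 0},
    {"offset": [-0.28, -0.11, 0.75], "yaw": -0.087, "claw": 0},
    {"offset": [-0.28, -0.11, 0.75], "yaw": -0.087, "claw": 0}
  ]
}}

```text
time: 4.9
ee_pos: [0.5724, -0.0112, 0.4656]
tcp_rot: [-177.9, 7.6, -164.3]
wrist_force: [0.3, 0.8, 0.4]
opening: 0.0854
grasp_force: 0.0
```

```bash
python3 - <<'E'
from h import *
to([.61,-.022,.40],0)
E
```

```text
pos [ 0.5724 -0.0112  0.4656] rot [-177.9    7.6 -164.3] q [ -1.2  14.7  49.2 116.6   0.2 -16.8] -> ([-0.243, -0.18, 0.702], 0.0)
```

Request:
{"method": "servo_tool", "body": {
  "rows": [
    {"offset": [-0.24, -0.18, 0.7], "yaw": 0, "claw": 0},
    {"offset": [-0.24, -0.18, 0.7], "yaw": 0, "claw": 0},
    {"offset": [-0.24, -0.18, 0.7], "yaw": 0, "claw": 0}
  ]
}}

```text
time: 5.28
ee_pos: [0.6096, -0.0217, 0.4057]
tcp_rot: [-177.8, 8.0, -164.3]
wrist_force: [-0.1, 0.4, -0.2]
opening: 0.0855
grasp_force: 0.0
```

```bash
python3 - <<'E'
from h import *
T=wristT(); im,d=camera('wrist'); save('w1.png',im); np.savez('w1.npz',im=im,P=pts('wrist',d,T),T=T)
i=camera_info('wrist')
for p in [(.6105,-.022,.311),(.6105,-.022,.283)]:
    c=np.linalg.inv(T)@np.r_[p,1]; print(i['cx']+i['fx']*c[0]/-c[2], i['cy']-i['fy']*c[1]/-c[2])
to([.61,-.022,.286])
E
```

```text
323.9162975434268 195.50340658758057
324.78007615348974 184.12595680554782
pos [ 0.6095 -0.0217  0.4071] rot [-177.7    8.1 -164.3] q [ -2.2  13.5  39.8 107.9   0.3 -17.7] -> ([0.167, 0.043, 1.198], 0.0)
```

View pics/w1.png

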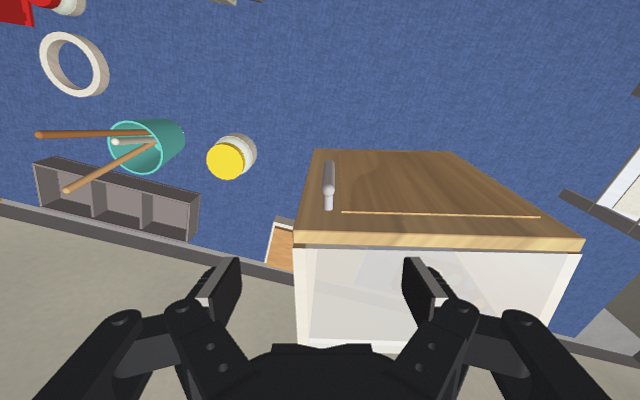

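Request:
{"method": "servo_tool", "body": {
  "rows": [
    {"offset": [0.08, 0.03, 0.5], "yaw": 0, "claw": 0},
    {"offset": [0.12, 0.05, 0.8], "yaw": 0, "claw": 0},
    {"offset": [0.15, 0.06, 0.95], "yaw": 0, "claw": 0},
    {"offset": [0.15, 0.06, 0.95], "yaw": 0, "claw": 0}
  ]
}}

```text
time: 5.82
ee_pos: [0.6075, -0.0198, 0.3104]
tcp_rot: [-177.7, 8.1, -164.2]
wrist_force: [-0.3, 0.2, 0.5]
opening: 0.0854
grasp_force: 0.0
```

```bash
python3 - <<'E'
from h import *
to([.608,-.020,.286])
E
```

```text
pos [ 0.6075 -0.0198  0.3104] rot [-177.7    8.1 -164.2] q [ -2.    6.7  20.3  95.2   0.3 -17.6] -> ([0.031, 0.007, 0.242], 0.0)
```

Now close on it, and plan the arc.

Request:
{"method": "servo_tool", "body": {
  "rows": [
    {"offset": [0.03, 0.01, 0.24], "yaw": 0, "claw": 0},
    {"offset": [0.03, 0.01, 0.24], "yaw": 0, "claw": 0.8},
    {"offset": [0.03, 0.01, 0.24], "yaw": 0, "claw": 1},
    {"offset": [0.03, 0.01, 0.24], "yaw": 0, "claw": 1},
    {"offset": [0.03, 0.01, 0.24], "yaw": 0, "claw": 1},
    {"offset": [0.03, 0.01, 0.24], "yaw": 0, "claw": 1}
  ],
  "squeeze": 40
}}

```text
time: 6.58
ee_pos: [0.6084, -0.0206, 0.2851]
tcp_rot: [-177.7, 8.1, -164.2]
wrist_force: [0.5, -4.9, 3.5]
opening: 0.0104
grasp_force: 39.0
```

```bash
python3 - <<'E'
from h import *
s=get_obs(); print(s['ee_pos'],s['opening'],s['grasp_force'],s['wrist_force'])
R0=R.from_euler('xyz',s['tcp_rot'],degrees=True).as_matrix()
th=np.radians(15.6); xc=np.array([np.cos(th),np.sin(th)]); yc=np.array([-xc[1],xc[0]])
def hp(f): 
    x=-.05*np.cos(f)-.23*np.sin(f); y=.05*np.sin(f)-.23*np.cos(f); return x*xc+y*yc
yaw=0
cur=0
for k in range(5):
    Rm=R0@R.from_rotvec([0,0,np.radians(cur)]).as_matrix()
    for j in range(1,6):
        f=cur+22*j/5
        dw=hp(np.radians(f))-hp(np.radians(cur))
        o=Rm.T@np.r_[dw,0]/.1
        print(k,o.round(2).tolist(), round((f-cur)/180,3))
    cur+=22
E
```

```text
[ 0.60837181 -0.02060598  0.28508384] 0.010418021006823942 39.04712677001953 [ 0.45516398 -4.88375701  3.49045377]
0 [0.17, 0.04, -0.03] 0.024
0 [0.34, 0.1, -0.05] 0.049
0 [0.51, 0.17, -0.08] 0.073
0 [0.66, 0.26, -0.11] 0.098
0 [0.82, 0.35, -0.13] 0.122
1 [0.17, 0.05, -0.02] 0.024
1 [0.34, 0.1, -0.05] 0.049
1 [0.51, 0.18, -0.07] 0.073
1 [0.67, 0.26, -0.09] 0.098
1 [0.82, 0.36, -0.11] 0.122
2 [0.17, 0.05, -0.02] 0.024
2 [0.34, 0.1, -0.04] 0.049
2 [0.51, 0.18, -0.05] 0.073
2 [0.67, 0.26, -0.07] 0.098
2 [0.82, 0.36, -0.08] 0.122
3 [0.17, 0.05, -0.01] 0.024
3 [0.34, 0.1, -0.02] 0.049
3 [0.51, 0.18, -0.03] 0.073
3 [0.67, 0.26, -0.03] 0.098
3 [0.82, 0.36, -0.04] 0.122
4 [0.17, 0.05, -0.0] 0.024
4 [0.35, 0.1, -0.0] 0.049
4 [0.51, 0.18, 0.0] 0.073
4 [0.67, 0.26, 0.01] 0.098
4 [0.83, 0.35, 0.01] 0.122
```

Request:
{"method": "servo_tool", "body": {
  "rows": [
    {"offset": [0.17, 0.04, -0.03], "yaw": 0.024, "claw": 1},
    {"offset": [0.34, 0.1, -0.05], "yaw": 0.049, "claw": 1},
    {"offset": [0.51, 0.17, -0.08], "yaw": 0.073, "claw": 1},
    {"offset": [0.66, 0.26, -0.11], "yaw": 0.098, "claw": 1},
    {"offset": [0.82, 0.35, -0.13], "yaw": 0.122, "claw": 1}
  ]
}}

```text
time: 7.2
ee_pos: [0.5188, -0.0074, 0.2848]
tcp_rot: [178.9, 8.4, 173.5]
wrist_force: [5.9, 10.5, 5.3]
opening: 0.0102
grasp_force: 41.4
```

Request:
{"method": "servo_tool", "body": {
  "rows": [
    {"offset": [0.17, 0.05, -0.02], "yaw": 0.024, "claw": 1},
    {"offset": [0.34, 0.1, -0.05], "yaw": 0.049, "claw": 1},
    {"offset": [0.51, 0.18, -0.07], "yaw": 0.073, "claw": 1},
    {"offset": [0.67, 0.26, -0.09], "yaw": 0.098, "claw": 1},
    {"offset": [0.82, 0.36, -0.11], "yaw": 0.122, "claw": 1}
  ]
}}

```text
time: 7.82
ee_pos: [0.4417, 0.0381, 0.2848]
tcp_rot: [175.7, 7.5, 151.4]
wrist_force: [13.9, 11.7, 1.3]
opening: 0.0104
grasp_force: 51.9
```

Request:
{"method": "servo_tool", "body": {
  "rows": [
    {"offset": [0.17, 0.07, -0.02], "yaw": 0.024, "claw": 1},
    {"offset": [0.34, 0.12, -0.04], "yaw": 0.049, "claw": 1},
    {"offset": [0.51, 0.2, -0.05], "yaw": 0.073, "claw": 1},
    {"offset": [0.67, 0.28, -0.07], "yaw": 0.098, "claw": 1},
    {"offset": [0.82, 0.38, -0.08], "yaw": 0.122, "claw": 1}
  ]
}}

```text
time: 8.45
ee_pos: [0.3868, 0.1097, 0.2853]
tcp_rot: [173.3, 5.4, 129.3]
wrist_force: [12.7, 4.8, 6.2]
opening: 0.0106
grasp_force: 62.3
```

Request:
{"method": "servo_tool", "body": {
  "rows": [
    {"offset": [0.17, 0.05, -0.01], "yaw": 0.024, "claw": 1},
    {"offset": [0.34, 0.11, -0.02], "yaw": 0.049, "claw": 1},
    {"offset": [0.51, 0.19, -0.03], "yaw": 0.073, "claw": 1},
    {"offset": [0.67, 0.27, -0.03], "yaw": 0.098, "claw": 1},
    {"offset": [0.82, 0.37, -0.04], "yaw": 0.122, "claw": 1}
  ]
}}

```text
time: 9.07
ee_pos: [0.3629, 0.1961, 0.2854]
tcp_rot: [171.8, 2.6, 107.5]
wrist_force: [19.0, 0.4, -0.5]
opening: 0.0104
grasp_force: 70.7
```

Request:
{"method": "servo_tool", "body": {
  "rows": [
    {"offset": [0.17, 0.05, 0], "yaw": 0.024, "claw": 1},
    {"offset": [0.35, 0.11, 0], "yaw": 0.049, "claw": 1},
    {"offset": [0.51, 0.19, 0], "yaw": 0.073, "claw": 1},
    {"offset": [0.67, 0.27, 0.01], "yaw": 0.098, "claw": 1},
    {"offset": [0.83, 0.36, 0.01], "yaw": 0.122, "claw": 1},
    {"offset": [0.83, 0.36, 0.01], "yaw": 0.122, "claw": 1}
  ]
}}

```text
time: 9.82
ee_pos: [0.3736, 0.2858, 0.2863]
tcp_rot: [171.2, -0.6, 85.8]
wrist_force: [21.9, -6.2, 6.3]
opening: 0.0106
grasp_force: 69.1
```

Request:
{"method": "servo_tool", "body": {
  "rows": [
    {"offset": [0, 0, 0], "yaw": 0, "claw": 0.5},
    {"offset": [0, 0, 0], "yaw": 0, "claw": 0.4},
    {"offset": [0, 0, -0.3], "yaw": 0, "claw": 0},
    {"offset": [0, 0, -0.9], "yaw": 0, "claw": 0},
    {"offset": [0, 0, -0.9], "yaw": 0, "claw": 0}
  ]
}}

```text
time: 10.45
ee_pos: [0.3569, 0.2859, 0.378]
tcp_rot: [171.5, -0.9, 85.9]
wrist_force: [1.2, 0.2, -0.6]
opening: 0.0854
grasp_force: 0.0
```

```bash
python3 - <<'E'
from h import *
for n in ['scene','side']:
    im,d=camera(n); P=pts(n,d); np.savez(n+'1.npz',im=im,d=d,P=P)
    if n=='scene': save('s2.png',cv2.resize(im[130:280,280:480],(800,600),interpolation=cv2.INTER_CUBIC))
s=get_obs(); print(s['q'].round(1),s['ee_pos'].round(3),s['tcp_rot'].round(1))
E
```

```text
[ 42.1  -8.2  13.1 105.1  -5.6 135.9] [0.357 0.286 0.374] [171.7  -0.6  85.9]
```

View pics/s2.png

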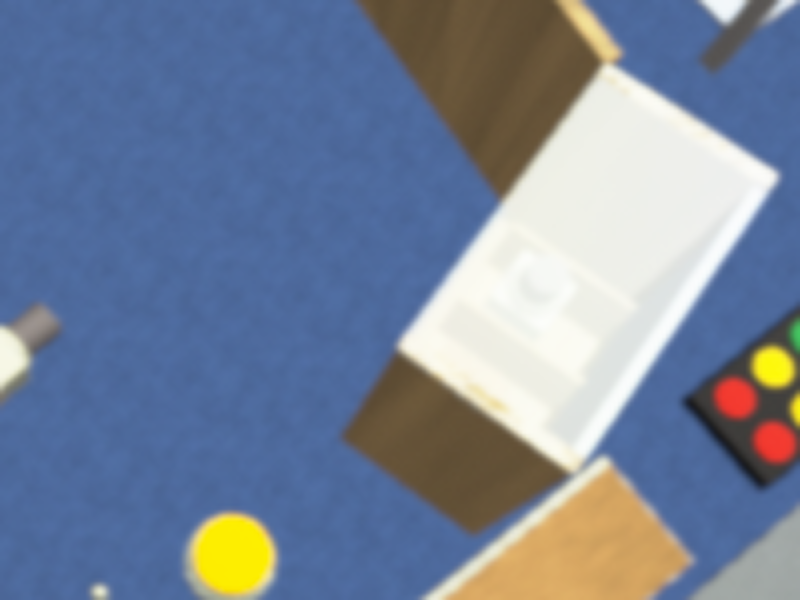

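```bash
python3 - <<'E'
from h import *
to([.357+.05,.19,.40],0);to([.54,0,.43],8.7)
E
```

```text
pos [0.357  0.2856 0.3738] rot [171.7  -0.6  85.9] q [ 42.1  -8.2  13.1 105.1  -5.6 135.9] -> ([-0.915, 0.6, -0.187], 0.0)
pos [0.357  0.2856 0.3738] rot [171.7  -0.6  85.9] q [ 42.1  -8.2  13.1 105.1  -5.6 135.9] -> ([-2.713, 2.093, -0.292], -0.048)
```

Request:
{"method": "servo_tool", "body": {
  "rows": [
    {"offset": [-0.45, 0.35, -0.05], "yaw": -0.024, "claw": 0},
    {"offset": [-0.9, 0.69, -0.1], "yaw": -0.048, "claw": 0}
  ]
}}

```text
time: 10.8
ee_pos: [0.4174, 0.1899, 0.3911]
tcp_rot: [171.8, 0.7, 94.7]
wrist_force: [1.2, 0.3, -1.3]
opening: 0.0855
grasp_force: 0.0
```

Request:
{"method": "servo_tool", "body": {
  "rows": [
    {"offset": [-0.5, 0.35, -0.05], "yaw": 0, "claw": 0},
    {"offset": [-1, 0.6, -0.1], "yaw": 0, "claw": 0}
  ]
}}

```text
time: 11.05
ee_pos: [0.4836, 0.0939, 0.4108]
tcp_rot: [171.8, 0.7, 94.5]
wrist_force: [1.3, -0.3, -0.3]
opening: 0.0853
grasp_force: 0.0
```

Request:
{"method": "servo_tool", "body": {
  "rows": [
    {"offset": [-0.5, 0.35, -0.05], "yaw": 0, "claw": 0},
    {"offset": [-0.95, 0.6, -0.1], "yaw": 0, "claw": 0},
    {"offset": [-0.95, 0.6, -0.1], "yaw": 0, "claw": 0}
  ]
}}

```text
time: 11.42
ee_pos: [0.5494, 0.0029, 0.4293]
tcp_rot: [171.9, 0.6, 94.2]
wrist_force: [-0.3, 1.0, 0.1]
opening: 0.0853
grasp_force: 0.0
```

Request:
{"method": "servo_tool", "body": {
  "rows": [
    {"offset": [0, 1, 0], "yaw": 0, "claw": 0},
    {"offset": [0, 1, 0], "yaw": 0, "claw": 0},
    {"offset": [0, 1, 0], "yaw": 0, "claw": 0}
  ]
}}

```text
time: 11.8
ee_pos: [0.6494, 0.0145, 0.4416]
tcp_rot: [172.1, 0.6, 94.5]
wrist_force: [0.2, 0.2, -0.0]
opening: 0.0855
grasp_force: 0.0
```

Request:
{"method": "servo_tool", "body": {
  "rows": [
    {"offset": [0, 1, 0], "yaw": 0, "claw": 0},
    {"offset": [0, 1, 0], "yaw": 0, "claw": 0},
    {"offset": [0, 1, 0], "yaw": 0, "claw": 0}
  ]
}}

```text
time: 12.18
ee_pos: [0.7122, 0.0211, 0.4225]
tcp_rot: [169.3, 0.8, 94.5]
wrist_force: [-0.8, -0.9, 1.4]
opening: 0.0851
grasp_force: 0.0
```

```bash
python3 - <<'E'
from h import *
to([.54,0,.43],0)
s=get_obs(); print(R.from_euler('xyz',s['tcp_rot'],degrees=True).as_matrix()[:,2])
E
```

```text
pos [0.7122 0.0211 0.4225] rot [169.3   0.8  94.5] q [  1.8  34.2  70.4 115.6  -0.2  87.2] -> ([-0.077, -1.69, -0.394], 0.0)
[ 0.18572398  0.00148271 -0.98260084]
```

```bash
python3 - <<'E'
from h import *
to([.439,-.254,.25],0)
E
```

```text
pos [0.7122 0.0211 0.4225] rot [169.3   0.8  94.5] q [  1.8  34.2  70.4 115.6  -0.2  87.2] -> ([-2.506, -3.214, 1.184], 0.0)
```

Request:
{"method": "servo_tool", "body": {
  "rows": [
    {"offset": [-0.4, -0.5, 0.1], "yaw": 0, "claw": 0},
    {"offset": [-0.7, -0.9, 0.2], "yaw": 0, "claw": 0}
  ]
}}

```text
time: 12.42
ee_pos: [0.658, -0.0344, 0.4042]
tcp_rot: [169.0, 0.8, 94.5]
wrist_force: [0.6, 0.3, 1.0]
opening: 0.0854
grasp_force: 0.0
```

Request:
{"method": "servo_tool", "body": {
  "rows": [
    {"offset": [-0.4, -0.5, 0.15], "yaw": 0, "claw": 0},
    {"offset": [-0.7, -0.9, 0.3], "yaw": 0, "claw": 0}
  ]
}}

```text
time: 12.68
ee_pos: [0.5792, -0.1117, 0.3592]
tcp_rot: [168.9, 0.8, 94.4]
wrist_force: [-0.3, -0.5, 0.7]
opening: 0.0856
grasp_force: 0.0
```

Request:
{"method": "servo_tool", "body": {
  "rows": [
    {"offset": [-0.4, -0.5, 0.2], "yaw": 0, "claw": 0},
    {"offset": [-0.7, -0.9, 0.4], "yaw": 0, "claw": 0}
  ]
}}

```text
time: 12.92
ee_pos: [0.5046, -0.1883, 0.3036]
tcp_rot: [168.9, 0.9, 94.4]
wrist_force: [-0.1, -1.0, -0.4]
opening: 0.0852
grasp_force: 0.0
```

Request:
{"method": "servo_tool", "body": {
  "rows": [
    {"offset": [-0.4, -0.5, 0.28], "yaw": 0, "claw": 0},
    {"offset": [-0.4, -0.5, 0.28], "yaw": 0, "claw": 0},
    {"offset": [-0.4, -0.5, 0.28], "yaw": 0, "claw": 0}
  ]
}}

```text
time: 13.3
ee_pos: [0.4663, -0.2316, 0.2675]
tcp_rot: [169.0, 0.9, 94.4]
wrist_force: [-0.1, 0.5, -0.5]
opening: 0.0855
grasp_force: 0.0
```

```bash
python3 - <<'E'
from h import *
T=wristT(); im,d=camera('wrist'); save('w3.png',im); P=pts('wrist',d,T); np.savez('w3.npz',im=im,P=P,T=T,d=d)
q=P[(d>0)&(P[...,2]>.03)&(P[...,2]<.08)&(abs(P[...,0]-.44)<.1)&(abs(P[...,1]+.25)<.15)]
print(len(q),np.percentile(q[:,2],[5,50,95]),cv2.minAreaRect((q[:,:2]*1000).astype(np.float32)))
to([.439,-.254,.15],0)
E
```

```text
4000 [0.03679972 0.05142244 0.05291066] ((439.31243896484375, -249.8096923828125), (52.45709228515625, 149.04379272460938), 4.30018424987793)
pos [ 0.4671 -0.2313  0.2678] rot [168.9   0.9  94.4] q [-29.3  -8.1   0.5  88.9   5.4  56.7] -> ([-0.187, -0.519, 1.101], 0.0)
```

View pics/w3.png

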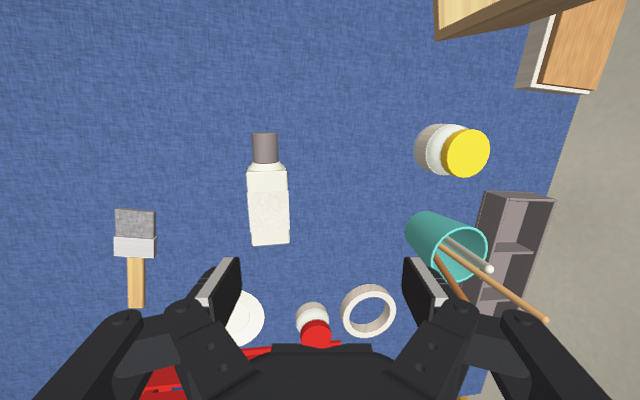

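Request:
{"method": "servo_tool", "body": {
  "rows": [
    {"offset": [-0.1, -0.25, 0.4], "yaw": 0, "claw": 0},
    {"offset": [-0.19, -0.52, 0.9], "yaw": 0, "claw": 0},
    {"offset": [-0.19, -0.52, 0.9], "yaw": 0, "claw": 0}
  ]
}}

```text
time: 13.72
ee_pos: [0.4331, -0.2531, 0.1646]
tcp_rot: [169.4, 0.5, 94.5]
wrist_force: [1.3, -0.2, 0.1]
opening: 0.0851
grasp_force: 0.0
```

```bash
python3 - <<'E'
from h import *
to([.438,-.255,.034],0)
E
```

```text
pos [ 0.4331 -0.2531  0.1646] rot [169.4   0.5  94.5] q [-33.8 -11.5 -13.9  78.9   6.1  52.2] -> ([-0.011, -0.194, 1.292], 0.0)
```

Request:
{"method": "servo_tool", "body": {
  "rows": [
    {"offset": [0, -0.1, 0.4], "yaw": 0, "claw": 0},
    {"offset": [0, -0.15, 0.8], "yaw": 0, "claw": 0},
    {"offset": [-0.01, -0.19, 0.9], "yaw": 0, "claw": 0}
  ]
}}

```text
time: 14.1
ee_pos: [0.4347, -0.2567, 0.0771]
tcp_rot: [169.0, 0.8, 94.5]
wrist_force: [-0.2, -0.2, 0.3]
opening: 0.0855
grasp_force: 0.0
```

Request:
{"method": "servo_tool", "body": {
  "rows": [
    {"offset": [0, 0, 0.2], "yaw": 0, "claw": 0},
    {"offset": [0, 0, 0.38], "yaw": 0, "claw": 0},
    {"offset": [0, 0, 0.38], "yaw": 0, "claw": 0.4},
    {"offset": [0, 0, 0.38], "yaw": 0, "claw": 1},
    {"offset": [0, 0, 0.38], "yaw": 0, "claw": 1},
    {"offset": [0, 0, 0.38], "yaw": 0, "claw": 1}
  ],
  "squeeze": 70
}}

```text
time: 14.85
ee_pos: [0.4412, -0.2576, 0.0406]
tcp_rot: [169.0, 0.8, 94.4]
wrist_force: [-1.2, 1.0, 5.6]
opening: 0.0502
grasp_force: 72.1
```

Request:
{"method": "servo_tool", "body": {
  "rows": [
    {"offset": [0, 0, -0.2], "yaw": 0, "claw": 1},
    {"offset": [0, 0, -0.6], "yaw": 0, "claw": 1},
    {"offset": [0, 0, -1], "yaw": 0, "claw": 1}
  ]
}}

```text
time: 15.22
ee_pos: [0.4209, -0.2571, 0.1382]
tcp_rot: [169.1, 0.8, 94.4]
wrist_force: [0.9, -0.2, -4.2]
opening: 0.05
grasp_force: 73.7
```

```bash
python3 - <<'E'
from h import *
to([.50,.05,.42],-79)
E
```

```text
pos [ 0.4209 -0.2571  0.1382] rot [169.1   0.8  94.4] q [-35.  -12.9 -18.   76.    6.3  50.9] -> ([2.963, 1.547, -2.613], 0.439)
```

Request:
{"method": "servo_tool", "body": {
  "rows": [
    {"offset": [0.3, 0.1, -0.5], "yaw": 0, "claw": 1},
    {"offset": [0.7, 0.2, -1], "yaw": 0, "claw": 1},
    {"offset": [0.9, 0.3, -1], "yaw": 0, "claw": 1}
  ]
}}

```text
time: 15.6
ee_pos: [0.4255, -0.1646, 0.2446]
tcp_rot: [168.7, 1.0, 94.4]
wrist_force: [1.6, 0.1, -4.3]
opening: 0.0503
grasp_force: 73.7
```

Request:
{"method": "servo_tool", "body": {
  "rows": [
    {"offset": [0.3, 0.2, -0.5], "yaw": 0.05, "claw": 1},
    {"offset": [0.7, 0.4, -0.8], "yaw": 0.1, "claw": 1},
    {"offset": [1, 0.6, -0.9], "yaw": 0.15, "claw": 1},
    {"offset": [1, 0.6, -1], "yaw": 0.2, "claw": 1},
    {"offset": [1, 0.6, -1], "yaw": 0.25, "claw": 1},
    {"offset": [1, 0.6, -1], "yaw": 0.3, "claw": 1},
    {"offset": [1, 0.6, -1], "yaw": 0.35, "claw": 1}
  ]
}}

```text
time: 16.48
ee_pos: [0.4566, -0.061, 0.3482]
tcp_rot: [174.3, -9.4, 31.7]
wrist_force: [-0.4, -0.8, -4.2]
opening: 0.05
grasp_force: 74.1
```

```bash
python3 - <<'E'
from h import *
to([.50,.12,.47],0)
s=get_obs(); print(R.from_euler('xyz',s['tcp_rot'],degrees=True).as_matrix().round(2))
E
```

```text
pos [ 0.4566 -0.061   0.3482] rot [174.3  -9.4  31.7] q [ -8.7 -13.7   5.   97.9   1.7 140.3] -> ([1.501, -1.209, -1.112], 0.0)
[[ 0.84  0.51  0.19]
 [ 0.52 -0.86  0.  ]
 [ 0.16  0.1  -0.98]]
```

Request:
{"method": "servo_tool", "body": {
  "rows": [
    {"offset": [0.4, -0.3, -0.3], "yaw": 0.04, "claw": 1},
    {"offset": [0.75, -0.6, -0.6], "yaw": 0.075, "claw": 1}
  ]
}}

```text
time: 16.73
ee_pos: [0.4772, 0.0298, 0.414]
tcp_rot: [176.7, -10.4, 18.0]
wrist_force: [0.7, 0.1, -3.3]
opening: 0.0501
grasp_force: 74.2
```

Request:
{"method": "servo_tool", "body": {
  "rows": [
    {"offset": [0.3, -0.45, -0.3], "yaw": 0, "claw": 1},
    {"offset": [0.55, -0.9, -0.6], "yaw": 0, "claw": 1},
    {"offset": [0.55, -0.9, -0.6], "yaw": 0, "claw": 1}
  ]
}}

```text
time: 17.1
ee_pos: [0.4905, 0.1348, 0.4782]
tcp_rot: [176.7, -10.5, 18.6]
wrist_force: [0.4, -0.9, -3.9]
opening: 0.0501
grasp_force: 74.2
```

```bash
python3 - <<'E'
from h import *
to([.50,.12,.47],0)
s=get_obs(); print(R.from_euler('xyz',s['tcp_rot'],degrees=True).as_matrix().round(2))
E
```

```text
pos [0.4905 0.1348 0.4782] rot [176.7 -10.5  18.6] q [ 17.1   2.6  36.5 113.3  -3.  178.5] -> ([0.027, 0.165, 0.098], 0.0)
[[ 0.93  0.31  0.19]
 [ 0.31 -0.95  0.  ]
 [ 0.18  0.06 -0.98]]
```

Request:
{"method": "servo_tool", "body": {
  "rows": [
    {"offset": [0, 0, -1], "yaw": 0, "claw": 1},
    {"offset": [0, 0, -1], "yaw": 0, "claw": 1},
    {"offset": [0, 0, -1], "yaw": 0, "claw": 1}
  ]
}}

```text
time: 17.48
ee_pos: [0.4704, 0.1305, 0.5734]
tcp_rot: [176.6, -10.9, 18.3]
wrist_force: [-0.2, 1.4, -4.0]
opening: 0.0499
grasp_force: 74.3
```

Request:
{"method": "servo_tool", "body": {
  "rows": [
    {"offset": [0, 0, -1], "yaw": 0, "claw": 1},
    {"offset": [0, 0, -1], "yaw": 0, "claw": 1},
    {"offset": [0, 0, -1], "yaw": 0, "claw": 1}
  ]
}}

```text
time: 17.85
ee_pos: [0.4392, 0.1241, 0.6017]
tcp_rot: [176.5, -14.2, 18.5]
wrist_force: [-0.0, 0.8, -4.2]
opening: 0.0499
grasp_force: 74.3
```

Request:
{"method": "servo_tool", "body": {
  "rows": [
    {"offset": [-0.5, 0, -1], "yaw": 0, "claw": 1},
    {"offset": [-0.5, 0, -1], "yaw": 0, "claw": 1},
    {"offset": [-0.5, 0, -1], "yaw": 0, "claw": 1}
  ]
}}

```text
time: 18.23
ee_pos: [0.3681, 0.1037, 0.631]
tcp_rot: [176.4, -17.5, 18.7]
wrist_force: [0.3, -0.3, -3.7]
opening: 0.05
grasp_force: 74.3
```

Request:
{"method": "servo_tool", "body": {
  "rows": [
    {"offset": [0.3, 0, -1], "yaw": 0, "claw": 1},
    {"offset": [0.3, 0, -1], "yaw": 0, "claw": 1},
    {"offset": [0.3, 0, -1], "yaw": 0, "claw": 1}
  ]
}}

```text
time: 18.6
ee_pos: [0.3681, 0.1057, 0.652]
tcp_rot: [176.3, -20.8, 19.0]
wrist_force: [-0.3, -1.0, -4.0]
opening: 0.0501
grasp_force: 74.3
```

```bash
python3 - <<'E'
from h import *
to([.50,.12,.47],0)
s=get_obs(); print(R.from_euler('xyz',s['tcp_rot'],degrees=True).as_matrix().round(2))
E
```

```text
pos [0.3681 0.1057 0.652 ] rot [176.3 -20.8  19. ] q [ 18.7   1.7  63.  130.5  -3.6 179.7] -> ([0.564, 0.155, 2.175], 0.0)
[[ 0.88  0.3   0.36]
 [ 0.3  -0.95  0.05]
 [ 0.35  0.06 -0.93]]
```

Request:
{"method": "servo_tool", "body": {
  "rows": [
    {"offset": [0.5, 0, -1], "yaw": -0.02, "claw": 1},
    {"offset": [0.5, 0, -1], "yaw": -0.02, "claw": 1}
  ]
}}

```text
time: 18.85
ee_pos: [0.3736, 0.1095, 0.673]
tcp_rot: [174.6, -23.8, 23.1]
wrist_force: [-0.2, -1.3, -3.5]
opening: 0.0499
grasp_force: 74.3
```

Request:
{"method": "servo_tool", "body": {
  "rows": [
    {"offset": [0.5, 0, -1], "yaw": 0, "claw": 1},
    {"offset": [0.5, 0, -1], "yaw": 0, "claw": 1}
  ]
}}

```text
time: 19.1
ee_pos: [0.3676, 0.1127, 0.6907]
tcp_rot: [174.3, -26.6, 23.4]
wrist_force: [0.1, -0.9, -3.8]
opening: 0.0503
grasp_force: 74.3
```

Request:
{"method": "servo_tool", "body": {
  "rows": [
    {"offset": [0.7, 0, -1], "yaw": 0, "claw": 1},
    {"offset": [0.7, 0, -1], "yaw": 0, "claw": 1}
  ]
}}

```text
time: 19.35
ee_pos: [0.3497, 0.1153, 0.7029]
tcp_rot: [174.0, -28.6, 23.7]
wrist_force: [-0.4, 0.3, -2.7]
opening: 0.05
grasp_force: 74.4
```

Request:
{"method": "servo_tool", "body": {
  "rows": [
    {"offset": [1, 0, -1], "yaw": 0, "claw": 1},
    {"offset": [1, 0, -1], "yaw": 0, "claw": 1}
  ]
}}

```text
time: 19.6
ee_pos: [0.3402, 0.1173, 0.709]
tcp_rot: [173.7, -29.6, 24.0]
wrist_force: [-0.1, -0.3, -5.0]
opening: 0.0498
grasp_force: 74.4
```

Request:
{"method": "servo_tool", "body": {
  "rows": [
    {"offset": [1, 0, -1], "yaw": 0, "claw": 1},
    {"offset": [1, 0, -1], "yaw": 0, "claw": 1}
  ]
}}

```text
time: 19.85
ee_pos: [0.3308, 0.1145, 0.7155]
tcp_rot: [173.5, -30.6, 24.4]
wrist_force: [-0.3, 0.8, -3.4]
opening: 0.0498
grasp_force: 74.4
```

Request:
{"method": "servo_tool", "body": {
  "rows": [
    {"offset": [1, 0, -1], "yaw": 0, "claw": 1}
  ]
}}

```text
time: 19.98
ee_pos: [0.3245, 0.113, 0.7196]
tcp_rot: [173.2, -31.3, 24.8]
wrist_force: [-0.5, 0.5, -3.8]
opening: 0.0498
grasp_force: 74.3
```

```bash
python3 - <<'E'
from h import *
to([.50,.12,.47],0)
s=get_obs(); print(R.from_euler('xyz',s['tcp_rot'],degrees=True).as_matrix().round(2))
E
```

```text
pos [0.3245 0.113  0.7196] rot [173.2 -31.3  24.8] q [ 24.8  -1.1  70.7 130.4  -6.8 180. ] -> ([0.09, 0.317, 3.034], 0.0)
[[ 0.78  0.36  0.52]
 [ 0.36 -0.93  0.11]
 [ 0.52  0.1  -0.85]]
```

Request:
{"method": "servo_tool", "body": {
  "rows": [
    {"offset": [-0.11, 0.25, 0.2], "yaw": 0.0, "claw": 1},
    {"offset": [-0.11, 0.25, 0.2], "yaw": 0.035, "claw": 1}
  ]
}}

```text
time: 20.23
ee_pos: [0.3354, 0.0868, 0.6972]
tcp_rot: [177.1, -31.6, 17.3]
wrist_force: [0.2, 0.8, -4.5]
opening: 0.0501
grasp_force: 74.3
```

Request:
{"method": "servo_tool", "body": {
  "rows": [
    {"offset": [-0.3, 0, -1], "yaw": 0, "claw": 1},
    {"offset": [-0.3, 0, -1], "yaw": 0, "claw": 1}
  ]
}}

```text
time: 20.48
ee_pos: [0.2892, 0.0759, 0.7433]
tcp_rot: [177.0, -35.8, 17.5]
wrist_force: [-0.8, 0.2, -3.8]
opening: 0.0501
grasp_force: 75.3
```

Request:
{"method": "servo_tool", "body": {
  "rows": [
    {"offset": [-0.3, 0, -1], "yaw": 0, "claw": 1},
    {"offset": [-0.3, 0, -1], "yaw": 0, "claw": 1}
  ]
}}

```text
time: 20.72
ee_pos: [0.2426, 0.0618, 0.7655]
tcp_rot: [177.1, -40.4, 17.6]
wrist_force: [0.0, -0.5, -2.9]
opening: 0.0497
grasp_force: 75.3
```

```bash
cat >> h.py <<'E'
def rep():
    s=get_obs(); M=R.from_euler('xyz',s['tcp_rot'],degrees=True).as_matrix(); z=M[:,2]; h=np.arctan2(z[1],z[0])
    tilt=np.degrees(np.arccos(-z[2])); n=np.array([-np.sin(h),np.cos(h),0])
    print('t',round(s['time'],2),'pos',s['ee_pos'].round(3),'q',s['q'].round(1),'tilt %.1f heading %.1f roll(x lateral) %.1f'%(tilt,np.degrees(h),np.degrees(np.arcsin(M[:,0]@n))))
E
python3 -c "
from h import *
rep()"
```

```text
t 20.73 pos [0.243 0.062 0.766] q [ 17.6 -10.1  70.7 130.5  -2.9 179.9] tilt 40.5 heading 13.1 roll(x lateral) 3.4
```

Request:
{"method": "servo_tool", "body": {
  "rows": [
    {"offset": [-0.35, 0, -1], "yaw": -0.01, "claw": 1},
    {"offset": [-0.35, 0, -1], "yaw": -0.01, "claw": 1}
  ]
}}

```text
time: 20.98
ee_pos: [0.208, 0.0522, 0.7793]
tcp_rot: [175.9, -43.7, 20.5]
wrist_force: [-0.1, 1.3, -5.1]
opening: 0.05
grasp_force: 75.3
```

Request:
{"method": "servo_tool", "body": {
  "rows": [
    {"offset": [-0.35, 0, -1], "yaw": 0, "claw": 1},
    {"offset": [-0.35, 0, -1], "yaw": 0, "claw": 1}
  ]
}}

```text
time: 21.22
ee_pos: [0.1605, 0.0469, 0.7936]
tcp_rot: [174.6, -47.9, 22.3]
wrist_force: [-0.7, -0.1, -3.7]
opening: 0.0498
grasp_force: 75.3
```

Request:
{"method": "servo_tool", "body": {
  "rows": [
    {"offset": [-0.35, 0, -1], "yaw": 0, "claw": 1},
    {"offset": [-0.35, 0, -1], "yaw": 0, "claw": 1}
  ]
}}

```text
time: 21.48
ee_pos: [0.109, 0.0466, 0.8067]
tcp_rot: [173.4, -53.0, 21.5]
wrist_force: [0.4, 1.0, -4.1]
opening: 0.0498
grasp_force: 75.4
```

```bash
python3 -c "
from h import *
rep()"
```

```text
t 21.48 pos [0.109 0.047 0.807] q [  2.9 -22.6  70.7 130.5   8.3 168.8] tilt 53.3 heading 13.3 roll(x lateral) 4.9
```

Request:
{"method": "servo_tool", "body": {
  "rows": [
    {"offset": [0.2, 0, 0.5], "yaw": 0, "claw": 1},
    {"offset": [0.4, 0, 1], "yaw": 0, "claw": 1}
  ]
}}

```text
time: 21.72
ee_pos: [0.1717, 0.0667, 0.7802]
tcp_rot: [173.5, -51.1, 22.0]
wrist_force: [-1.4, 1.0, -4.9]
opening: 0.05
grasp_force: 75.3
```

Request:
{"method": "servo_tool", "body": {
  "rows": [
    {"offset": [0.2, 0, 0.5], "yaw": 0, "claw": 1},
    {"offset": [0.4, 0, 1], "yaw": 0, "claw": 1}
  ]
}}

```text
time: 21.98
ee_pos: [0.2105, 0.061, 0.7589]
tcp_rot: [173.8, -51.6, 22.4]
wrist_force: [0.6, 0.4, -3.8]
opening: 0.0502
grasp_force: 75.3
```

Request:
{"method": "servo_tool", "body": {
  "rows": [
    {"offset": [0.2, 0, 0.5], "yaw": 0, "claw": 1},
    {"offset": [0.4, 0, 1], "yaw": 0, "claw": 1}
  ]
}}

```text
time: 22.22
ee_pos: [0.2152, 0.0464, 0.7339]
tcp_rot: [174.2, -46.6, 22.3]
wrist_force: [-0.5, -0.8, -4.2]
opening: 0.0501
grasp_force: 75.3
```

Request:
{"method": "servo_tool", "body": {
  "rows": [
    {"offset": [0.2, 0, 0.5], "yaw": 0, "claw": 1},
    {"offset": [0.4, 0, 1], "yaw": 0, "claw": 1}
  ]
}}

```text
time: 22.48
ee_pos: [0.2666, 0.0586, 0.7113]
tcp_rot: [174.0, -46.1, 23.3]
wrist_force: [1.2, -2.6, -3.4]
opening: 0.0494
grasp_force: 75.3
```

Request:
{"method": "servo_tool", "body": {
  "rows": [
    {"offset": [0.2, 0, 0.5], "yaw": 0, "claw": 1},
    {"offset": [0.4, 0, 1], "yaw": 0.015, "claw": 1}
  ]
}}

```text
time: 22.72
ee_pos: [0.363, 0.0903, 0.6694]
tcp_rot: [177.0, -46.2, 19.5]
wrist_force: [0.3, -0.8, -3.8]
opening: 0.0499
grasp_force: 75.3
```

Request:
{"method": "servo_tool", "body": {
  "rows": [
    {"offset": [0.5, 0, 0.5], "yaw": 0, "claw": 1},
    {"offset": [0.7, 0, 0.9], "yaw": 0, "claw": 1}
  ]
}}

```text
time: 22.98
ee_pos: [0.4727, 0.1232, 0.6575]
tcp_rot: [177.0, -46.1, 19.5]
wrist_force: [0.3, -0.4, -4.3]
opening: 0.05
grasp_force: 75.3
```

```bash
python3 -c "
from h import *
rep()"
```

```text
t 22.98 pos [0.473 0.123 0.658] q [ 14.1 -21.   25.6  90.4   0.8 176.3] tilt 46.2 heading 15.3 roll(x lateral) 2.9
```

Request:
{"method": "servo_tool", "body": {
  "rows": [
    {"offset": [0.5, 0, 0.5], "yaw": 0, "claw": 1},
    {"offset": [1, 0, 1], "yaw": 0, "claw": 1},
    {"offset": [1, 0, 1], "yaw": 0, "claw": 1}
  ]
}}

```text
time: 23.35
ee_pos: [0.61, 0.1654, 0.6559]
tcp_rot: [177.0, -45.7, 19.4]
wrist_force: [-0.2, 0.0, -5.1]
opening: 0.0499
grasp_force: 75.3
```

Request:
{"method": "servo_tool", "body": {
  "rows": [
    {"offset": [0.5, 0, 0.5], "yaw": 0, "claw": 1},
    {"offset": [1, 0, 1], "yaw": 0, "claw": 1},
    {"offset": [1, 0, 1], "yaw": 0, "claw": 1}
  ]
}}

```text
time: 23.72
ee_pos: [0.7457, 0.2075, 0.6572]
tcp_rot: [177.0, -45.6, 19.4]
wrist_force: [-0.3, 0.7, -3.8]
opening: 0.05
grasp_force: 75.2
```

Request:
{"method": "servo_tool", "body": {
  "rows": [
    {"offset": [1, 0, 1], "yaw": 0, "claw": 1},
    {"offset": [1, 0, 1], "yaw": 0, "claw": 1}
  ]
}}

```text
time: 23.98
ee_pos: [0.8341, 0.2356, 0.6264]
tcp_rot: [176.8, -47.9, 19.6]
wrist_force: [1.2, 0.4, -4.9]
opening: 0.0501
grasp_force: 75.3
```

Request:
{"method": "servo_tool", "body": {
  "rows": [
    {"offset": [1, 0, 1], "yaw": 0, "claw": 1},
    {"offset": [1, 0, 1], "yaw": 0, "claw": 1}
  ]
}}

```text
time: 24.22
ee_pos: [0.9068, 0.2589, 0.5974]
tcp_rot: [176.4, -51.2, 19.9]
wrist_force: [-0.6, 0.1, -4.5]
opening: 0.05
grasp_force: 75.3
```

```bash
python3 -c "
from h import *
rep()"
```

```text
t 24.23 pos [0.907 0.259 0.597] q [ 16.1  32.3  70.6  77.1  -0.7 177.7] tilt 51.3 heading 15.3 roll(x lateral) 2.9
```

Request:
{"method": "servo_tool", "body": {
  "rows": [
    {"offset": [1, 0, 0.5], "yaw": 0, "claw": 1},
    {"offset": [1, 0, 0.5], "yaw": 0, "claw": 1}
  ]
}}

```text
time: 24.48
ee_pos: [0.9493, 0.2742, 0.5919]
tcp_rot: [176.0, -54.7, 20.3]
wrist_force: [-0.5, -0.6, -3.0]
opening: 0.0496
grasp_force: 75.3
```

Request:
{"method": "servo_tool", "body": {
  "rows": [
    {"offset": [1, 0, 0.8], "yaw": 0, "claw": 1},
    {"offset": [1, 0, 0.8], "yaw": 0, "claw": 1}
  ]
}}

```text
time: 24.72
ee_pos: [0.9979, 0.2906, 0.5771]
tcp_rot: [175.5, -58.2, 20.7]
wrist_force: [0.1, 0.3, -4.7]
opening: 0.0495
grasp_force: 75.4
```

Request:
{"method": "servo_tool", "body": {
  "rows": [
    {"offset": [1, 0, 1], "yaw": 0, "claw": 1},
    {"offset": [1, 0, 1], "yaw": 0, "claw": 1}
  ]
}}

```text
time: 24.98
ee_pos: [1.0453, 0.3062, 0.556]
tcp_rot: [174.9, -61.4, 21.3]
wrist_force: [-0.4, -1.2, -4.4]
opening: 0.0499
grasp_force: 75.4
```

Request:
{"method": "servo_tool", "body": {
  "rows": [
    {"offset": [0.6, 0, 1], "yaw": 0, "claw": 1},
    {"offset": [0.6, 0, 1], "yaw": 0, "claw": 1}
  ]
}}

```text
time: 25.22
ee_pos: [1.0946, 0.3213, 0.5224]
tcp_rot: [174.2, -64.3, 21.9]
wrist_force: [-0.9, -0.2, -4.8]
opening: 0.05
grasp_force: 75.4
```

```bash
python3 -c "
from h import *
rep()"
```

```text
t 25.23 pos [1.095 0.321 0.522] q [ 16.6  45.5  70.6  50.6  -1.  177.7] tilt 64.5 heading 15.5 roll(x lateral) 2.8
```

Request:
{"method": "servo_tool", "body": {
  "rows": [
    {"offset": [1, 0, 0.8], "yaw": 0.01, "claw": 1},
    {"offset": [1, 0, 0.8], "yaw": 0.01, "claw": 1}
  ]
}}

```text
time: 25.48
ee_pos: [1.1177, 0.3302, 0.5239]
tcp_rot: [177.7, -67.7, 18.1]
wrist_force: [-0.9, -0.6, -4.4]
opening: 0.0499
grasp_force: 75.4
```

Request:
{"method": "servo_tool", "body": {
  "rows": [
    {"offset": [1, 0, 0.8], "yaw": 0, "claw": 1},
    {"offset": [1, 0, 0.8], "yaw": 0, "claw": 1}
  ]
}}

```text
time: 25.72
ee_pos: [1.1358, 0.335, 0.5308]
tcp_rot: [177.3, -70.9, 18.5]
wrist_force: [-0.2, 0.6, -4.7]
opening: 0.05
grasp_force: 75.5
```

Request:
{"method": "servo_tool", "body": {
  "rows": [
    {"offset": [1, 0, 0.8], "yaw": 0, "claw": 1},
    {"offset": [1, 0, 0.8], "yaw": 0, "claw": 1}
  ]
}}

```text
time: 25.98
ee_pos: [1.1493, 0.3387, 0.5401]
tcp_rot: [176.8, -73.8, 18.9]
wrist_force: [-0.1, -0.5, -3.6]
opening: 0.0496
grasp_force: 75.5
```

Request:
{"method": "servo_tool", "body": {
  "rows": [
    {"offset": [1, 0, 1], "yaw": 0, "claw": 1},
    {"offset": [1, 0, 1], "yaw": 0, "claw": 1}
  ]
}}

```text
time: 26.22
ee_pos: [1.1637, 0.3426, 0.5443]
tcp_rot: [176.2, -76.6, 19.6]
wrist_force: [-0.2, 0.8, -5.0]
opening: 0.05
grasp_force: 75.5
```

Request:
{"method": "servo_tool", "body": {
  "rows": [
    {"offset": [1, 0, 1], "yaw": 0, "claw": 1},
    {"offset": [1, 0, 1], "yaw": 0, "claw": 1}
  ]
}}

```text
time: 26.48
ee_pos: [1.1735, 0.3453, 0.5534]
tcp_rot: [175.4, -79.2, 20.5]
wrist_force: [-0.3, -0.5, -4.0]
opening: 0.05
grasp_force: 75.6
```

Request:
{"method": "servo_tool", "body": {
  "rows": [
    {"offset": [1, 0, 1], "yaw": 0, "claw": 1},
    {"offset": [1, 0, 1], "yaw": 0, "claw": 1}
  ]
}}

```text
time: 26.72
ee_pos: [1.1794, 0.347, 0.5668]
tcp_rot: [174.0, -81.7, 21.9]
wrist_force: [-0.4, -0.1, -4.7]
opening: 0.0499
grasp_force: 75.6
```

```bash
python3 -c "
from h import *
rep()"
```

```text
t 26.73 pos [1.179 0.347 0.567] q [ 16.6  51.3  70.7  27.7  -0.8 179.2] tilt 81.7 heading 15.8 roll(x lateral) 0.9
```

Request:
{"method": "servo_tool", "body": {
  "rows": [
    {"offset": [1, 0, 1], "yaw": 0, "claw": 1},
    {"offset": [1, 0, 1], "yaw": 0, "claw": 1}
  ]
}}

```text
time: 26.98
ee_pos: [1.1821, 0.3478, 0.5834]
tcp_rot: [171.6, -84.0, 24.2]
wrist_force: [-0.5, -0.9, -4.3]
opening: 0.0498
grasp_force: 75.6
```

Request:
{"method": "servo_tool", "body": {
  "rows": [
    {"offset": [1, 0, 1], "yaw": 0, "claw": 1},
    {"offset": [1, 0, 1], "yaw": 0, "claw": 1}
  ]
}}

```text
time: 27.22
ee_pos: [1.1822, 0.3478, 0.6033]
tcp_rot: [166.3, -86.3, 29.6]
wrist_force: [0.7, 0.3, -3.5]
opening: 0.0499
grasp_force: 75.6
```

Request:
{"method": "servo_tool", "body": {
  "rows": [
    {"offset": [1, 0, 1], "yaw": 0, "claw": 1},
    {"offset": [1, 0, 1], "yaw": 0, "claw": 1}
  ]
}}

```text
time: 27.48
ee_pos: [1.1798, 0.3473, 0.6248]
tcp_rot: [148.2, -88.4, 47.7]
wrist_force: [-0.2, -0.0, -4.4]
opening: 0.0497
grasp_force: 75.7
```

```bash
python3 -c "
from h import *
rep(); to([.45,.05,.5])
im,d=camera('scene'); save('s5.png',cv2.resize(im[150:300,400:600],(800,600),interpolation=cv2.INTER_CUBIC))
im,d=camera('wrist'); save('w5.png',im)"
```

```text
t 27.48 pos [1.18  0.347 0.625] q [ 16.6  50.9  70.7  21.2  -0.7 179.1] tilt 88.6 heading 15.9 roll(x lateral) 0.9
pos [1.1798 0.3473 0.6248] rot [148.2 -88.4  47.7] q [ 16.6  50.9  70.7  21.2  -0.7 179.1] -> ([-1.452, 0.843, -7.8], 0.0)
```

View pics/w5.png

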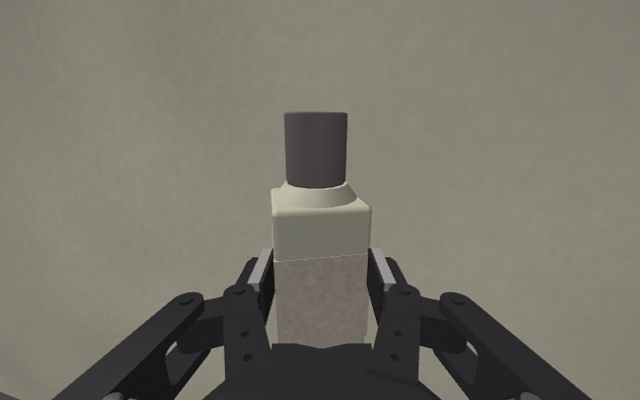

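```bash
cat > ik.py <<'E'
import numpy as np
from scipy.optimize import least_squares
D=np.array([[5,10.03,95.1,.5498,.2315],[8.8,26,107,.551,.335],[29.8,70.8,130.4,.581,.464],[21.8,70.7,130.5,.533,.541],[-10.1,70.7,130.5,.251,.766],[-21,25.6,90.4,.4885,.658],[32.3,70.6,77.1,.943,.597],[45.5,70.6,50.6,1.141,.522],[51.3,70.7,27.7,1.229,.567],[6.7,20.3,95.2,.608,.310],[50.9,70.7,21.2,1.23,.625]])
def blk(q):
    r=[1,0];z=[0,1]
    for a in np.radians([q[0],q[0]-q[1],q[0]-q[1]+q[2]]):
        r+=[np.cos(a),np.sin(a)]; z+=[-np.sin(a),np.cos(a)]
    return np.array([r,z])
A=np.vstack([blk(d[:3]) for d in D]); y=D[:,3:].ravel()
p,*_=np.linalg.lstsq(A,y,rcond=None)
def ik(r,z,s=1.4):
    f=lambda x: np.r_[blk([x[0],x[1],s-x[0]+x[1]])@p-[r,z]]*1000
    best=None
    for x0 in [(0,0),(-30,-40),(30,30),(-40,20)]:
        o=least_squares(f,x0,bounds=([-48,-65],[103,70]))
        if best is None or o.cost<best.cost: best=o
    x=best.x; return np.r_[x,s-x[0]+x[1]].round(1), round(best.cost**.5,1)
if __name__=='__main__':
    print(p.round(3),abs(A@p-y).max())
    for r,z in [(.5,.131),(.55,.131),(.5,.07),(.55,.07),(.6,.07),(.5,.2),(.45,.2),(.55,.5),(.7,.146),(.4,.3),(.48,.4)]: print(r,z,*ik(r,z))
E
python3 ik.py
```

```text
[-0.001  0.16   0.     0.42   0.519  0.036  0.428  0.   ] 0.0008499556276546638
0.5 0.131 [  6.7 -65.  -70.3] 126.8
0.55 0.131 [  0.9 -65.  -64.5] 92.2
0.5 0.07 [  39.7  -65.  -103.3] 103.5
0.55 0.07 [ 25.1 -65.  -88.7] 76.4
0.6 0.07 [ 16.9 -65.  -80.5] 45.4
0.5 0.2 [-42.4 -65.  -21.2] 117.6
0.45 0.2 [-48.  -65.  -15.6] 145.9
0.55 0.5 [-48.  -43.    6.4] 56.7
0.7 0.146 [ -4.2 -62.5 -56.9] 0.0
0.4 0.3 [-48.  -65.  -15.6] 157.3
0.48 0.4 [-48.  -56.9  -7.5] 109.0
```

```bash
python3 - <<'E'
from h import *
to([.55,-.25,.46])
s=get_obs(); print(R.from_euler('xyz',s['tcp_rot'],degrees=True).as_matrix().round(3))
P=np.load('scene0.npz')['P']
im=np.load('scene0.npz')['im']
q=P[(P[...,0]>.45)&(P[...,0]<.8)&(P[...,1]<-.1)&(P[...,1]>-.42)&(P[...,2]>.03)&(P[...,2]<.3)]
for a,b in [(.03,.09),(.09,.12),(.12,.25)]:
    k=q[(q[:,2]>a)&(q[:,2]<b)]; print(a,len(k),k.min(0).round(3),k.max(0).round(3))
E
```

```text
pos [1.1792 0.3471 0.6265] rot [147.1 -88.4  48.8] q [ 16.6  50.8  70.8  21.3  -0.7 179.2] -> ([-1.904, 3.995, -7.644], 0.0)
[[ 0.018  0.274  0.962]
 [ 0.021 -0.962  0.273]
 [ 1.     0.015 -0.023]]
0.03 819 [ 0.45  -0.365  0.03 ] [ 0.745 -0.154  0.09 ]
0.09 160 [ 0.661 -0.369  0.09 ] [ 0.75  -0.193  0.12 ]
0.12 113 [ 0.66  -0.372  0.12 ] [ 0.752 -0.288  0.218]
```

Request:
{"method": "servo_tool", "body": {
  "rows": [
    {"offset": [-0.05, 0.25, -0.5], "yaw": 0, "claw": 1},
    {"offset": [-0.1, 0.5, -0.95], "yaw": 0, "claw": 1}
  ]
}}

```text
time: 27.82
ee_pos: [1.1326, 0.2995, 0.619]
tcp_rot: [152.2, -88.1, 43.7]
wrist_force: [0.7, -0.0, -2.1]
opening: 0.0501
grasp_force: 75.6
```

Request:
{"method": "servo_tool", "body": {
  "rows": [
    {"offset": [-0.05, 0.25, -0.5], "yaw": 0, "claw": 1},
    {"offset": [-0.1, 0.5, -0.95], "yaw": 0, "claw": 1}
  ]
}}

```text
time: 28.08
ee_pos: [1.0524, 0.2236, 0.6163]
tcp_rot: [148.9, -88.3, 47.0]
wrist_force: [-0.0, -0.0, -2.8]
opening: 0.0501
grasp_force: 75.6
```

Request:
{"method": "servo_tool", "body": {
  "rows": [
    {"offset": [-0.05, 0.25, -0.5], "yaw": 0, "claw": 1},
    {"offset": [-0.1, 0.5, -0.95], "yaw": 0, "claw": 1}
  ]
}}

```text
time: 28.32
ee_pos: [0.9744, 0.1492, 0.6097]
tcp_rot: [148.6, -88.3, 47.3]
wrist_force: [0.4, -0.8, -2.4]
opening: 0.0501
grasp_force: 75.6
```

Request:
{"method": "servo_tool", "body": {
  "rows": [
    {"offset": [-0.05, 0.25, -0.5], "yaw": 0, "claw": 1},
    {"offset": [-0.1, 0.5, -0.95], "yaw": 0, "claw": 1}
  ]
}}

```text
time: 28.58
ee_pos: [0.8966, 0.0751, 0.6029]
tcp_rot: [148.4, -88.3, 47.4]
wrist_force: [1.0, -0.3, -3.3]
opening: 0.0498
grasp_force: 75.6
```

Request:
{"method": "servo_tool", "body": {
  "rows": [
    {"offset": [-0.05, 0.25, -0.5], "yaw": 0, "claw": 1},
    {"offset": [-0.1, 0.5, -0.95], "yaw": 0, "claw": 1}
  ]
}}

```text
time: 28.82
ee_pos: [0.8187, 0.001, 0.5963]
tcp_rot: [147.8, -88.3, 48.0]
wrist_force: [0.7, -0.4, -3.1]
opening: 0.0504
grasp_force: 75.6
```

Request:
{"method": "servo_tool", "body": {
  "rows": [
    {"offset": [-0.05, 0.35, -0.4], "yaw": 0, "claw": 1},
    {"offset": [-0.1, 0.7, -0.8], "yaw": 0, "claw": 1},
    {"offset": [-0.1, 0.7, -0.8], "yaw": 0, "claw": 1}
  ]
}}

```text
time: 29.2
ee_pos: [0.7609, -0.0907, 0.5898]
tcp_rot: [146.7, -88.3, 49.0]
wrist_force: [-0.4, 0.4, -3.3]
opening: 0.0501
grasp_force: 75.7
```

```bash
python3 - <<'E'
from h import *
rep();to([.55,-.25,.46])
E
```

```text
t 29.2 pos [ 0.761 -0.091  0.59 ] q [-18.9 -20.5 -19.2   3.   34.5 178.1] tilt 88.6 heading 15.6 roll(x lateral) 0.9
pos [ 0.7609 -0.0907  0.5898] rot [146.7 -88.3  49. ] q [-18.9 -20.5 -19.2   3.   34.5 178.1] -> ([-1.373, 0.944, -2.427], 0.0)
```

Request:
{"method": "servo_tool", "body": {
  "rows": [
    {"offset": [-0.2, 0.16, -0.4], "yaw": 0, "claw": 1},
    {"offset": [-0.45, 0.32, -0.8], "yaw": 0, "claw": 1}
  ]
}}

```text
time: 29.45
ee_pos: [0.6927, -0.1406, 0.547]
tcp_rot: [146.2, -88.3, 49.8]
wrist_force: [0.5, -1.2, -4.4]
opening: 0.0502
grasp_force: 75.7
```

Request:
{"method": "servo_tool", "body": {
  "rows": [
    {"offset": [-0.3, 0.16, -0.4], "yaw": 0, "claw": 1},
    {"offset": [-0.6, 0.32, -0.8], "yaw": 0, "claw": 1}
  ]
}}

```text
time: 29.7
ee_pos: [0.6231, -0.1948, 0.4888]
tcp_rot: [146.8, -88.3, 49.2]
wrist_force: [-0.3, -0.6, -3.9]
opening: 0.0499
grasp_force: 75.8
```

Request:
{"method": "servo_tool", "body": {
  "rows": [
    {"offset": [-0.4, 0.16, -0.4], "yaw": 0, "claw": 1},
    {"offset": [-0.8, 0.32, -0.8], "yaw": 0, "claw": 1},
    {"offset": [-0.8, 0.32, -0.8], "yaw": 0, "claw": 1}
  ]
}}

```text
time: 30.08
ee_pos: [0.5532, -0.251, 0.4073]
tcp_rot: [159.6, -88.3, 36.1]
wrist_force: [0.1, 0.3, -2.9]
opening: 0.05
grasp_force: 75.8
```

```bash
python3 - <<'E'
from h import *
rep();to([.55,-.25,.10])
E
```

```text
t 30.07 pos [ 0.553 -0.251  0.407] q [-49.5 -32.4 -46.3 -10.1  65.1 175.9] tilt 88.4 heading 15.7 roll(x lateral) 0.6
pos [ 0.5532 -0.251   0.4073] rot [159.6 -88.3  36.1] q [-49.5 -32.4 -46.3 -10.1  65.1 175.9] -> ([-3.073, -0.05, 0.058], 0.0)
```

Request:
{"method": "servo_tool", "body": {
  "rows": [
    {"offset": [-0.5, 0, 0], "yaw": 0, "claw": 1},
    {"offset": [-1, 0, 0], "yaw": 0, "claw": 1}
  ]
}}

```text
time: 30.32
ee_pos: [0.5531, -0.251, 0.3135]
tcp_rot: [139.8, -88.2, 56.1]
wrist_force: [0.4, -0.9, -4.5]
opening: 0.0503
grasp_force: 75.7
```

Request:
{"method": "servo_tool", "body": {
  "rows": [
    {"offset": [-0.5, 0, 0], "yaw": 0, "claw": 1},
    {"offset": [-1, 0, 0], "yaw": 0, "claw": 1}
  ]
}}

```text
time: 30.58
ee_pos: [0.5514, -0.2531, 0.2127]
tcp_rot: [141.1, -88.2, 54.9]
wrist_force: [0.6, -0.8, -4.3]
opening: 0.0504
grasp_force: 75.7
```

Request:
{"method": "servo_tool", "body": {
  "rows": [
    {"offset": [-0.5, 0, 0], "yaw": 0, "claw": 1},
    {"offset": [-0.9, 0, 0], "yaw": 0, "claw": 1},
    {"offset": [-0.9, 0, 0], "yaw": 0, "claw": 1}
  ]
}}

```text
time: 30.95
ee_pos: [0.549, -0.2546, 0.1178]
tcp_rot: [163.6, -88.3, 32.4]
wrist_force: [0.2, -0.3, -4.2]
opening: 0.0497
grasp_force: 75.8
```

```bash
python3 - <<'E'
from h import *
rep();to([.55,-.25,.069])
T=wristT(); im,d=camera('side'); P=pts('side',d); np.savez('side6.npz',im=im,P=P)
save('side6.png',cv2.resize(im[150:300,250:450],(800,600),interpolation=cv2.INTER_CUBIC))
q=P[(abs(P[...,0]-.56)<.12)&(abs(P[...,1]+.25)<.1)&(P[...,2]<.3)&(P[...,2]>.0)]; print(len(q))
E
```

```text
t 30.95 pos [ 0.549 -0.255  0.118] q [-50.3   2.3 -60.2 -58.4  66.2 175.8] tilt 88.4 heading 16.0 roll(x lateral) 0.5
pos [ 0.549  -0.2546  0.1178] rot [163.6 -88.3  32.4] q [-50.3   2.3 -60.2 -58.4  66.2 175.8] -> ([-0.487, -0.045, 0.036], 0.0)
2414
```

View pics/side6.png

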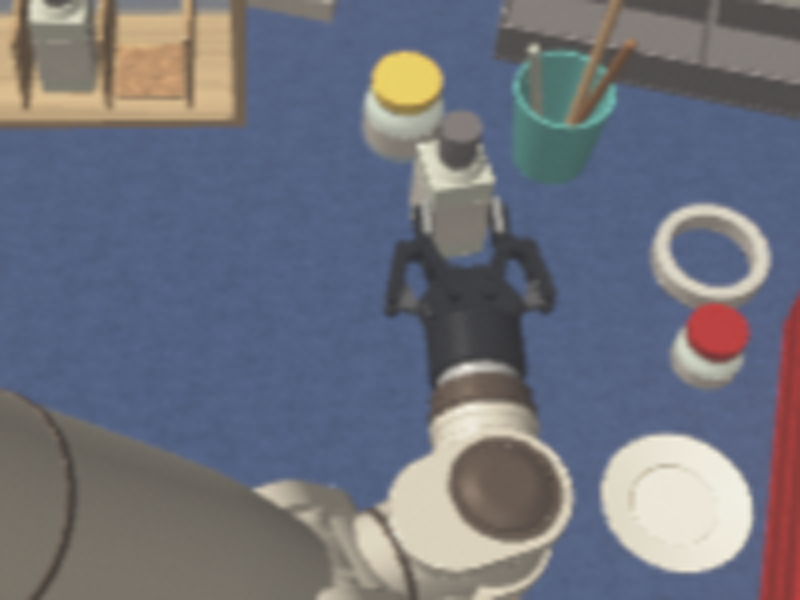

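```bash
python3 - <<'E'
from h import *
P=np.load('side6.npz')['P']
def at(cx,cy): return P[int(150+cy/4),int(250+cx/4)].round(3)
for n,c in dict(disc=(507,490),flangetop=(485,390),gripbody=(475,330),j4side=(310,510),left=(410,490),right=(560,500),bottlecap=(460,130)).items(): print(n,at(*c))
im,d=camera('wrist'); 
im,d=camera('scene'); P=pts('scene',d)
q=P[(abs(P[...,0]-.28)<.2)&(abs(P[...,1]+.3)<.2)&(P[...,2]>.004)&(P[...,2]<.03)]; print(len(q), q.min(0),q.max(0))
q=np.load('scene0.npz')['P'][185:220,195:245].reshape(-1,3); q=q[(q[:,2]>.006)&(q[:,2]<.03)]; print('brush',len(q),cv2.minAreaRect((q[:,:2]*1000).astype(np.float32)))
E
```

```text
disc [ 0.271 -0.335  0.181]
flangetop [ 0.352 -0.308  0.167]
gripbody [ 0.404 -0.29   0.159]
j4side [ 0.213 -0.21   0.201]
left [ 0.255 -0.271  0.178]
right [ 0.276 -0.374  0.173]
bottlecap [ 0.557 -0.247  0.2  ]
799 [ 0.08451206 -0.49981481  0.00400139] [ 0.47925367 -0.10072871  0.01786998]
brush 380 ((242.49444580078125, -360.3800048828125), (167.1843719482422, 92.03559875488281), 69.87545776367188)
```

```bash
python3 - <<'E'
from h import *
to([.59,-.21,.12]); to([.59,-.21,.071])
E
```

```text
pos [ 0.5497 -0.2562  0.1249] rot [140.1 -88.2  55.8] q [-50.4   1.7 -60.1 -58.4  66.2 175.8] -> ([-0.03, -0.334, 0.515], 0.0)
pos [ 0.5497 -0.2562  0.1249] rot [140.1 -88.2  55.8] q [-50.4   1.7 -60.1 -58.4  66.2 175.8] -> ([-0.52, -0.344, 0.526], 0.0)
```

Request:
{"method": "servo_tool", "body": {
  "rows": [
    {"offset": [-0.03, -0.33, 0.52], "yaw": 0, "claw": 1},
    {"offset": [-0.25, -0.34, 0.52], "yaw": 0, "claw": 1},
    {"offset": [-0.4, -0.34, 0.53], "yaw": 0, "claw": 1},
    {"offset": [-0.46, -0.34, 0.53], "yaw": 0, "claw": 1},
    {"offset": [-0.48, -0.34, 0.53], "yaw": 0, "claw": 1},
    {"offset": [-0.48, -0.34, 0.53], "yaw": 0, "claw": 1}
  ]
}}

```text
time: 31.85
ee_pos: [0.5895, -0.21, 0.0732]
tcp_rot: [145.2, -88.3, 50.7]
wrist_force: [-0.6, 0.6, -4.8]
opening: 0.0501
grasp_force: 75.9
```

```bash
python3 - <<'E'
from h import *
rep();print(get_obs()['wrist_force'].round(1));to([.59,-.21,.069])
E
```

```text
t 31.85 pos [ 0.589 -0.21   0.073] q [-42.3  12.5 -59.8 -69.6  58.1 176.8] tilt 88.6 heading 15.8 roll(x lateral) 1.0
[-0.6  0.6 -4.8]
pos [ 0.5895 -0.21    0.0732] rot [145.2 -88.3  50.7] q [-42.3  12.5 -59.8 -69.6  58.1 176.8] -> ([-0.041, 0.001, 0.006], 0.0)
```

Lower in 2 mm steps until contact.

Request:
{"method": "servo_tool", "body": {
  "rows": [
    {"offset": [-0.03, 0, 0], "yaw": 0, "claw": 1},
    {"offset": [-0.04, 0, 0], "yaw": 0, "claw": 1}
  ]
}}

```text
time: 32.1
ee_pos: [0.5894, -0.2102, 0.0695]
tcp_rot: [141.8, -88.3, 54.0]
wrist_force: [-6.0, -0.7, 9.7]
opening: 0.05
grasp_force: 77.1
```

Request:
{"method": "servo_tool", "body": {
  "rows": [
    {"offset": [-0.02, 0, 0], "yaw": 0, "claw": 1},
    {"offset": [-0.02, 0, 0], "yaw": 0, "claw": 1}
  ]
}}

```text
time: 32.35
ee_pos: [0.5898, -0.2104, 0.0692]
tcp_rot: [134.9, -88.3, 61.1]
wrist_force: [-8.3, -0.3, 16.0]
opening: 0.0499
grasp_force: 77.7
```

Request:
{"method": "servo_tool", "body": {
  "rows": [
    {"offset": [-0.02, 0, 0], "yaw": 0, "claw": 1},
    {"offset": [-0.02, 0, 0], "yaw": 0, "claw": 1}
  ]
}}

```text
time: 32.6
ee_pos: [0.5902, -0.2105, 0.069]
tcp_rot: [127.7, -88.2, 68.3]
wrist_force: [-12.4, 1.9, 25.7]
opening: 0.0502
grasp_force: 78.4
```

Request:
{"method": "servo_tool", "body": {
  "rows": [
    {"offset": [0.03, 0, 0], "yaw": 0, "claw": 0.6},
    {"offset": [0.03, 0, 0], "yaw": 0, "claw": 0.3},
    {"offset": [0.03, 0, 0], "yaw": 0, "claw": 0},
    {"offset": [0.03, 0, 0], "yaw": 0, "claw": 0},
    {"offset": [0.03, 0, -0.3], "yaw": 0, "claw": 0},
    {"offset": [0.03, 0, -0.6], "yaw": 0, "claw": 0},
    {"offset": [0.03, 0, -0.9], "yaw": 0, "claw": 0},
    {"offset": [0.03, 0, -0.9], "yaw": 0, "claw": 0}
  ]
}}

```text
time: 33.6
ee_pos: [0.5015, -0.2349, 0.0687]
tcp_rot: [150.9, -88.3, 44.9]
wrist_force: [-0.2, -0.7, -0.4]
opening: 0.0855
grasp_force: 0.0
```

```bash
python3 - <<'E'
from h import *
rep()
T=wristT(); im,d=camera('wrist'); P=pts('wrist',d,T)
im2,d2=camera('side'); P2=pts('side',d2)
im3,d3=camera('scene'); P3=pts('scene',d3)
for n,p in (('wrist',P),('side',P2),('scene',P3)):
    q=p[(abs(p[...,0]-.59)<.06)&(abs(p[...,1]+.21)<.06)&(p[...,2]>.02)&(p[...,2]<.2)]
    c=q[q[:,2]>.143]; print(n,len(q),q[:,2].max() if len(q) else 0,len(c),c.mean(0) if len(c) else 0, (c.min(0)+c.max(0))/2 if len(c) else 0)
E
```

```text
t 33.6 pos [ 0.501 -0.235  0.069] q [-53.8   8.8 -65.1 -69.6  69.5 175.2] tilt 88.5 heading 15.7 roll(x lateral) 0.8
wrist 8435 0.1495121723292299 362 [ 0.59024557 -0.20721573  0.14629332] [ 0.595275   -0.20350423  0.14626838]
side 489 0.15561350804778273 74 [ 0.59961041 -0.20590468  0.14920715] [ 0.60097325 -0.20569973  0.15020634]
scene 337 0.15436903819131365 95 [ 0.60300742 -0.20670486  0.14903104] [ 0.60301025 -0.20723867  0.14894426]
```

Request:
{"method": "servo_tool", "body": {
  "rows": [
    {"offset": [0.5, 0, 0], "yaw": 0, "claw": 0},
    {"offset": [1, 0, 0], "yaw": 0, "claw": 0}
  ]
}}

```text
time: 34.0
ee_pos: [0.5078, -0.2355, 0.1609]
tcp_rot: [159.8, -88.3, 36.3]
wrist_force: [0.4, -0.9, 0.4]
opening: 0.0852
grasp_force: 0.0
```

Request:
{"method": "servo_tool", "body": {
  "rows": [
    {"offset": [0.5, -0.3, 0], "yaw": 0, "claw": 0},
    {"offset": [1, -0.6, 0], "yaw": 0, "claw": 0}
  ]
}}

```text
time: 34.25
ee_pos: [0.5054, -0.2, 0.2489]
tcp_rot: [159.0, -87.6, 37.6]
wrist_force: [0.8, -0.7, 1.3]
opening: 0.0854
grasp_force: 0.0
```

Request:
{"method": "servo_tool", "body": {
  "rows": [
    {"offset": [0, -0.5, 0], "yaw": 0, "claw": 0},
    {"offset": [0, -1, 0], "yaw": 0, "claw": 0},
    {"offset": [0, -1, 0], "yaw": 0, "claw": 0}
  ]
}}

```text
time: 34.62
ee_pos: [0.5079, -0.14, 0.2682]
tcp_rot: [172.2, -85.1, 26.7]
wrist_force: [-0.3, 0.3, -0.2]
opening: 0.0853
grasp_force: 0.0
```

```bash
python3 - <<'E'
from h import *
rep()
E
```

```text
t 34.62 pos [ 0.508 -0.14   0.268] q [-44.  -48.5 -65.7  -6.6  62.4 169.9] tilt 85.1 heading 18.9 roll(x lateral) 0.7
```

Request:
{"method": "servo_tool", "body": {
  "rows": [
    {"offset": [0, -1, 0], "yaw": 0, "claw": 0},
    {"offset": [0, -1, 0], "yaw": 0, "claw": 0}
  ]
}}

```text
time: 34.88
ee_pos: [0.533, -0.0963, 0.2672]
tcp_rot: [174.0, -84.6, 27.0]
wrist_force: [-1.3, 0.7, 0.1]
opening: 0.0852
grasp_force: 0.0
```

Request:
{"method": "servo_tool", "body": {
  "rows": [
    {"offset": [0, -1, 0], "yaw": 0, "claw": 0},
    {"offset": [0, -1, 0], "yaw": 0, "claw": 0}
  ]
}}

```text
time: 35.12
ee_pos: [0.5584, -0.0404, 0.2667]
tcp_rot: [176.4, -84.1, 26.5]
wrist_force: [0.3, -0.2, -0.6]
opening: 0.0856
grasp_force: 0.0
```

Request:
{"method": "servo_tool", "body": {
  "rows": [
    {"offset": [0, -1, -0.5], "yaw": 0, "claw": 0},
    {"offset": [0, -1, -0.5], "yaw": 0, "claw": 0}
  ]
}}

```text
time: 35.38
ee_pos: [0.5624, -0.0139, 0.2647]
tcp_rot: [179.0, -83.8, 25.9]
wrist_force: [-0.1, -0.5, 0.2]
opening: 0.0855
grasp_force: 0.0
```

```bash
python3 - <<'E'
from h import *
rep()
E
```

```text
t 35.38 pos [ 0.562 -0.014  0.265] q [-23.5 -48.5 -65.8  -8.   48.  172.9] tilt 83.8 heading 24.9 roll(x lateral) 0.1
```

```bash
python3 - <<'E'
from h import *
to([.524,-.243,.265]); to([.524,-.243,.131]); to([.5985,-.2085,.131])
s=get_obs(); print(R.from_euler('xyz',s['tcp_rot'],degrees=True).as_matrix().round(3))
E
```

```text
pos [ 0.5624 -0.0139  0.2647] rot [179.  -83.8  25.9] q [-23.5 -48.5 -65.8  -8.   48.  172.9] -> ([-0.143, 1.915, -1.307], 0.0)
pos [ 0.5624 -0.0139  0.2647] rot [179.  -83.8  25.9] q [-23.5 -48.5 -65.8  -8.   48.  172.9] -> ([-1.475, 1.913, -1.162], 0.0)
pos [ 0.5624 -0.0139  0.2647] rot [179.  -83.8  25.9] q [-23.5 -48.5 -65.8  -8.   48.  172.9] -> ([-1.386, 1.914, -0.345], 0.0)
[[ 0.097  0.422  0.901]
 [ 0.047 -0.907  0.419]
 [ 0.994  0.002 -0.108]]
```

Request:
{"method": "servo_tool", "body": {
  "rows": [
    {"offset": [0, 0.5, -0.1], "yaw": 0, "claw": 0},
    {"offset": [-0.07, 0.95, -0.25], "yaw": 0, "claw": 0}
  ]
}}

```text
time: 35.62
ee_pos: [0.5794, -0.1124, 0.2624]
tcp_rot: [177.4, -83.9, 27.5]
wrist_force: [0.5, 1.0, 0.9]
opening: 0.0853
grasp_force: 0.0
```

Request:
{"method": "servo_tool", "body": {
  "rows": [
    {"offset": [0, 0.5, -0.5], "yaw": 0, "claw": 0},
    {"offset": [-0.4, 0.95, -0.95], "yaw": 0, "claw": 0},
    {"offset": [-0.8, 0.95, -0.95], "yaw": 0, "claw": 0},
    {"offset": [-0.8, 0.95, -0.95], "yaw": 0, "claw": 0}
  ]
}}

```text
time: 36.12
ee_pos: [0.5244, -0.2424, 0.1873]
tcp_rot: [-176.8, -83.7, 21.5]
wrist_force: [0.3, 0.2, 0.2]
opening: 0.0853
grasp_force: 0.0
```

```bash
python3 - <<'E'
from h import *
rep(); to([.524,-.243,.131]); to([.5985,-.2085,.131])
T=wristT(); im,d=camera('wrist'); P=pts('wrist',d,T)
q=P[(abs(P[...,0]-.60)<.06)&(abs(P[...,1]+.207)<.06)&(P[...,2]>.02)&(P[...,2]<.2)]
c=q[(q[:,2]>.118)&(q[:,2]<.145)]; M=R.from_euler('xyz',get_obs()['tcp_rot'],degrees=True).as_matrix()
print(len(c),((c-get_obs()['ee_pos'])@M).min(0),((c-get_obs()['ee_pos'])@M).max(0))
E
```

```text
t 36.12 pos [ 0.524 -0.242  0.187] q [-53.4 -16.4 -52.5  -7.8  76.6 152.8] tilt 83.7 heading 24.7 roll(x lateral) -0.4
pos [ 0.5244 -0.2424  0.1873] rot [-176.8  -83.7   21.5] q [-53.4 -16.4 -52.5  -7.8  76.6 152.8] -> ([-0.561, 0.008, 0.056], 0.0)
pos [ 0.5244 -0.2424  0.1873] rot [-176.8  -83.7   21.5] q [-53.4 -16.4 -52.5  -7.8  76.6 152.8] -> ([-0.47, 0.005, 0.872], 0.0)
880 [-0.06399136 -0.01873926  0.07336164] [-0.03636203  0.01430426  0.09066186]
```

Request:
{"method": "servo_tool", "body": {
  "rows": [
    {"offset": [-0.3, -0.01, 0.03], "yaw": 0, "claw": 0},
    {"offset": [-0.54, -0.02, 0.06], "yaw": 0, "claw": 0},
    {"offset": [-0.54, -0.02, 0.06], "yaw": 0, "claw": 0},
    {"offset": [-0.5, -0.02, 0.4], "yaw": 0, "claw": 0},
    {"offset": [-0.47, -0.02, 0.7], "yaw": 0, "claw": 0},
    {"offset": [-0.46, -0.02, 0.87], "yaw": 0, "claw": 0},
    {"offset": [-0.46, -0.02, 0.87], "yaw": 0, "claw": 0}
  ]
}}

```text
time: 37.05
ee_pos: [0.6, -0.2042, 0.1393]
tcp_rot: [177.3, -83.9, 27.8]
wrist_force: [0.3, -0.1, -0.0]
opening: 0.0857
grasp_force: 0.0
```

```bash
python3 - <<'E'
from h import *
rep(); to([.5985,-.2085,.132])
E
```

```text
t 37.05 pos [ 0.6   -0.204  0.139] q [-43.3  -4.5 -53.7 -33.   67.4 164.7] tilt 83.9 heading 25.0 roll(x lateral) 0.3
pos [ 0.6    -0.2042  0.1393] rot [177.3 -83.9  27.8] q [-43.3  -4.5 -53.7 -33.   67.4 164.7] -> ([-0.076, 0.032, -0.023], 0.0)
```

Request:
{"method": "servo_tool", "body": {
  "rows": [
    {"offset": [-0.07, 0.02, 0], "yaw": 0, "claw": 0},
    {"offset": [-0.07, 0.02, 0], "yaw": 0, "claw": 0.4},
    {"offset": [-0.07, 0.02, 0], "yaw": 0, "claw": 0.8},
    {"offset": [-0.07, 0.02, 0], "yaw": 0, "claw": 1},
    {"offset": [-0.07, 0.02, 0], "yaw": 0, "claw": 1},
    {"offset": [-0.07, 0.02, 0], "yaw": 0, "claw": 1}
  ],
  "squeeze": 70
}}

```text
time: 37.8
ee_pos: [0.599, -0.2073, 0.13]
tcp_rot: [178.8, -83.8, 26.1]
wrist_force: [-2.2, 0.7, 2.1]
opening: 0.0277
grasp_force: 66.7
```

Request:
{"method": "servo_tool", "body": {
  "rows": [
    {"offset": [0.2, 0, 0], "yaw": 0, "claw": 1},
    {"offset": [0.6, 0, 0], "yaw": 0, "claw": 1},
    {"offset": [0.9, 0, 0], "yaw": 0, "claw": 1},
    {"offset": [0.9, 0, 0], "yaw": 0, "claw": 1}
  ]
}}

```text
time: 38.3
ee_pos: [0.6081, -0.2032, 0.2214]
tcp_rot: [177.1, -83.8, 27.7]
wrist_force: [-0.2, 0.3, -4.4]
opening: 0.0279
grasp_force: 66.8
```

```bash
python3 - <<'E'
from h import *
rep()
th=np.radians(15.6); xc=np.array([np.cos(th),np.sin(th)]); yc=np.array([-xc[1],xc[0]]); O=np.array([.699,.105])
def cup(x,y): return O+x*xc+y*yc
# side view of cupboard front: partition tops / mat
im,d=camera('side'); P=pts('side',d); np.savez('side7.npz',im=im,P=P)
# mat colour region depth
reg=P[155:178,275:300]; 
C=(P[...,:2]-O)@np.stack([xc,yc],1)
m=(C[...,0]>-.08)&(C[...,0]<.065)&(abs(C[...,1])<.125)
for lo,hi in [(.008,.0135),(.0135,.022),(.09,.13),(.13,.18)]:
    k=m&(P[...,2]>lo)&(P[...,2]<hi)
    if k.sum(): print(lo,k.sum(),C[k].min(0).round(3),C[k].max(0).round(3))
k=m&(P[...,2]>.1)&(P[...,2]<.125); print(np.histogram(C[k][:,1],bins=np.arange(-.13,.131,.01)))
hsv=cv2.cvtColor(im,cv2.COLOR_RGB2HSV)
print(im[168,288],P[168,288],C[168,288])
print('mat target',cup(-.012,-.039))
to([*(cup(-.12,-.039)),.22]); to([*(cup(-.012,-.039)),.22])
E
```

```text
t 38.3 pos [ 0.608 -0.203  0.221] q [-42.5 -14.1 -50.3 -20.6  66.5 165.3] tilt 83.9 heading 24.8 roll(x lateral) 0.3
0.008 680 [-0.076 -0.125] [0.064 0.122]
0.0135 457 [-0.075 -0.125] [0.064 0.121]
0.09 888 [-0.075 -0.123] [0.065 0.125]
0.13 819 [-0.076 -0.124] [0.065 0.125]
(array([ 4, 11, 10, 11, 14, 49,  9, 14, 12, 11, 12, 12, 40, 35, 42, 40, 26,
       28, 36, 27, 52, 24, 11, 13, 41, 21]), array([-1.30000000e-01, -1.20000000e-01, -1.10000000e-01, -1.00000000e-01,
       -9.00000000e-02, -8.00000000e-02, -7.00000000e-02, -6.00000000e-02,
       -5.00000000e-02, -4.00000000e-02, -3.00000000e-02, -2.00000000e-02,
       -1.00000000e-02, -5.55111512e-17,  1.00000000e-02,  2.00000000e-02,
        3.00000000e-02,  4.00000000e-02,  5.00000000e-02,  6.00000000e-02,
        7.00000000e-02,  8.00000000e-02,  9.00000000e-02,  1.00000000e-01,
        1.10000000e-01,  1.20000000e-01,  1.30000000e-01]))
[187 147 108] [0.69710309 0.0637995  0.00968614] [-0.01290667 -0.03917266]
mat target [0.69792992 0.06420962]
pos [ 0.6076 -0.2029  0.2189] rot [179.  -83.8  25.9] q [-42.5 -14.  -50.4 -20.6  66.5 165.3] -> ([0.111, -2.217, 0.87], 0.0)
pos [ 0.6076 -0.2029  0.2189] rot [179.  -83.8  25.9] q [-42.5 -14.  -50.4 -20.6  66.5 165.3] -> ([0.226, -2.043, 1.93], 0.0)
```

```bash
cat >> h.py <<'E'
th=np.radians(15.6); xc=np.array([np.cos(th),np.sin(th)]); yc=np.array([-xc[1],xc[0]]); O=np.array([.699,.105])
def cup(x,y,z): return np.r_[O+x*xc+y*yc,z]
def incup(p): d=np.asarray(p)[:2]-O; return np.r_[d@xc,d@yc,p[2]].round(4)
E
python3 - <<'E'
from h import *
W=[cup(-.135,-.13,.235),cup(-.112,-.04,.235),cup(-.06,-.04,.2),cup(-.018,-.04,.165)]
s=get_obs(); p=s['ee_pos']; print(incup(p))
for w in W: print(w.round(3), mv(w-p)); p=w
E
```

```text
[-0.1708 -0.2719  0.2189]
[ 0.604 -0.057  0.235] ([0.226, -1.343, 0.561], 0.0)
[0.602 0.036 0.235] ([0.042, -0.851, 0.37], 0.0)
[0.652 0.05  0.2  ] ([-0.292, 0.083, 0.548], 0.0)
[0.692 0.062 0.165] ([-0.303, 0.067, 0.45], 0.0)
```

Request:
{"method": "servo_tool", "body": {
  "rows": [
    {"offset": [0.05, -0.3, 0.1], "yaw": 0, "claw": 1},
    {"offset": [0.11, -0.67, 0.28], "yaw": 0, "claw": 1}
  ]
}}

```text
time: 38.6
ee_pos: [0.6052, -0.1298, 0.2231]
tcp_rot: [-178.4, -83.6, 23.2]
wrist_force: [1.4, 0.6, -3.1]
opening: 0.0279
grasp_force: 67.0
```

Request:
{"method": "servo_tool", "body": {
  "rows": [
    {"offset": [0.06, -0.35, 0.14], "yaw": 0, "claw": 1},
    {"offset": [0.11, -0.67, 0.28], "yaw": 0, "claw": 1},
    {"offset": [0.11, -0.67, 0.28], "yaw": 0, "claw": 1}
  ]
}}

```text
time: 38.98
ee_pos: [0.6031, -0.0546, 0.2313]
tcp_rot: [-179.2, -83.6, 24.3]
wrist_force: [-0.1, 0.2, -3.1]
opening: 0.028
grasp_force: 67.1
```

Request:
{"method": "servo_tool", "body": {
  "rows": [
    {"offset": [0.02, -0.3, 0.12], "yaw": 0, "claw": 1},
    {"offset": [0.04, -0.6, 0.25], "yaw": 0, "claw": 1},
    {"offset": [0.04, -0.85, 0.37], "yaw": 0, "claw": 1},
    {"offset": [0.04, -0.85, 0.37], "yaw": 0, "claw": 1},
    {"offset": [0.04, -0.85, 0.37], "yaw": 0, "claw": 1}
  ]
}}

```text
time: 39.6
ee_pos: [0.6033, 0.0349, 0.2333]
tcp_rot: [180.0, -83.6, 24.9]
wrist_force: [0.5, -0.3, -4.3]
opening: 0.0275
grasp_force: 67.3
```

```bash
python3 - <<'E'
from h import *
rep(); s=get_obs(); p=s['ee_pos']; print(incup(p),s['wrist_force'])
im2,d2=camera('side'); P2=pts('side',d2); save('side8.png',cv2.resize(im2[100:220,240:400],(800,600),interpolation=cv2.INTER_CUBIC))
im3,d3=camera('scene'); P3=pts('scene',d3)
for n,P in (('side',P2),('scene',P3)):
    C=np.concatenate([(P[...,:2]-O)@np.stack([xc,yc],1),P[...,2:]],-1)
    im=(im2 if n=='side' else im3).astype(int)
    m=(abs(C[...,0]+.106)<.045)&(abs(C[...,1]+.039)<.05)&(C[...,2]>.10)&(C[...,2]<.215)&(im.min(-1)>120)
    k=C[m]; print(n,len(k), k.min(0).round(3) if len(k) else '', k.max(0).round(3) if len(k) else '')
for w in [cup(-.112,-.04,.235),cup(-.06,-.04,.2),cup(-.018,-.04,.165)]: print(w.round(3), mv(w-p)); p=w
E
```

```text
t 39.6 pos [0.603 0.035 0.233] q [-13.6 -39.2 -65.8 -18.4  38.2 174.9] tilt 83.6 heading 24.9 roll(x lateral) 0.0
[-0.111  -0.0418  0.2333] [ 0.51788122 -0.25674434 -4.25306272]
side 33 [-0.135 -0.058  0.201] [-0.089 -0.013  0.215]
scene 121 [-0.134 -0.073  0.176] [-0.076 -0.014  0.215]
[0.602 0.036 0.235] ([0.016, -0.019, -0.009], 0.0)
[0.652 0.05  0.2  ] ([-0.291, 0.084, 0.549], 0.0)
[0.692 0.062 0.165] ([-0.302, 0.068, 0.451], 0.0)
```

View pics/side8.png

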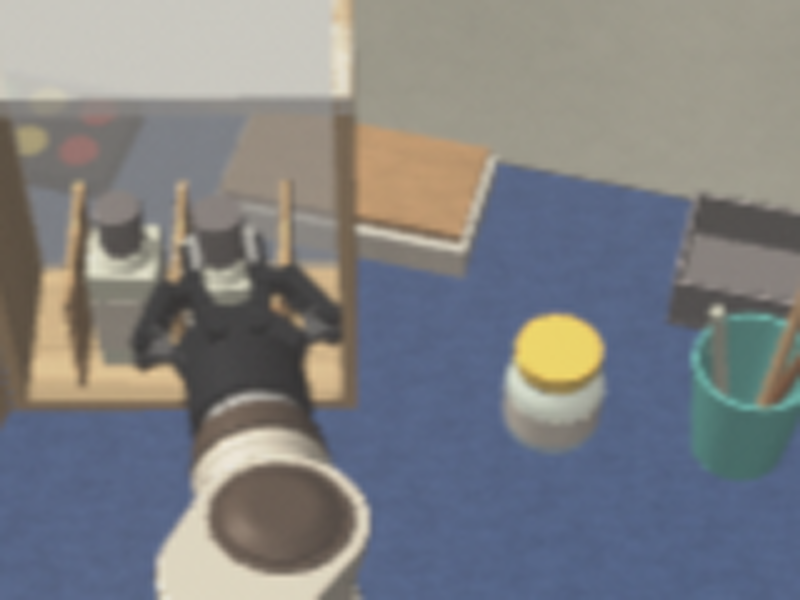

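Request:
{"method": "servo_tool", "body": {
  "rows": [
    {"offset": [-0.07, -0.03, 0.1], "yaw": 0, "claw": 1},
    {"offset": [-0.15, 0, 0.3], "yaw": 0, "claw": 1},
    {"offset": [-0.25, 0.03, 0.45], "yaw": 0, "claw": 1},
    {"offset": [-0.28, 0.05, 0.55], "yaw": 0, "claw": 1},
    {"offset": [-0.28, 0.05, 0.55], "yaw": 0, "claw": 1}
  ]
}}

```text
time: 40.33
ee_pos: [0.6524, 0.0519, 0.1995]
tcp_rot: [-180.0, -83.6, 24.9]
wrist_force: [-0.5, -0.6, -3.5]
opening: 0.0277
grasp_force: 67.3
```

```bash
python3 - <<'E'
from h import *
rep(); s=get_obs(); p=s['ee_pos']; print(incup(p),s['wrist_force'])
for w in [cup(-.018,-.038,.165),cup(-.018,-.038,.147)]: print(w.round(3), mv(w-p))
E
```

```text
t 40.33 pos [0.652 0.052 0.199] q [ -9.6 -24.  -62.2 -30.5  34.2 175.6] tilt 83.6 heading 24.9 roll(x lateral) -0.0
[-0.0592 -0.0386  0.1995] [-0.50867333 -0.60700029 -3.46776668]
[0.692 0.064 0.165] ([-0.297, 0.06, 0.444], 0.0)
[0.692 0.064 0.147] ([-0.475, 0.06, 0.464], 0.0)
```

Request:
{"method": "servo_tool", "body": {
  "rows": [
    {"offset": [-0.1, 0.02, 0.15], "yaw": 0, "claw": 1},
    {"offset": [-0.2, 0.04, 0.35], "yaw": 0, "claw": 1},
    {"offset": [-0.3, 0.06, 0.44], "yaw": 0, "claw": 1},
    {"offset": [-0.3, 0.06, 0.44], "yaw": 0, "claw": 1},
    {"offset": [-0.4, 0.06, 0.45], "yaw": 0, "claw": 1},
    {"offset": [-0.45, 0.06, 0.46], "yaw": 0, "claw": 1},
    {"offset": [-0.45, 0.06, 0.46], "yaw": 0, "claw": 1}
  ]
}}

```text
time: 41.2
ee_pos: [0.6916, 0.0642, 0.1511]
tcp_rot: [179.4, -83.7, 25.6]
wrist_force: [0.5, 0.5, -3.4]
opening: 0.0275
grasp_force: 67.3
```

Request:
{"method": "servo_tool", "body": {
  "rows": [
    {"offset": [-0.02, 0, 0], "yaw": 0, "claw": 1},
    {"offset": [-0.02, 0, 0], "yaw": 0, "claw": 1}
  ]
}}

```text
time: 41.45
ee_pos: [0.6917, 0.0642, 0.1499]
tcp_rot: [179.0, -83.7, 25.9]
wrist_force: [-0.1, 0.5, -3.8]
opening: 0.0277
grasp_force: 67.3
```

```bash
python3 - <<'E'
from h import *
rep(); s=get_obs(); p=s['ee_pos']; print(incup(p),s['wrist_force'])
E
```

```text
t 41.45 pos [0.692 0.064 0.15 ] q [ -7.2  -8.7 -59.  -42.8  31.9 176. ] tilt 83.7 heading 24.9 roll(x lateral) 0.1
[-0.018  -0.0374  0.1499] [-0.10065699  0.53106325 -3.75756414]
```

Request:
{"method": "servo_tool", "body": {
  "rows": [
    {"offset": [-0.03, 0, 0], "yaw": 0, "claw": 1},
    {"offset": [-0.03, 0, 0], "yaw": 0, "claw": 1}
  ]
}}

```text
time: 41.7
ee_pos: [0.6913, 0.0641, 0.1464]
tcp_rot: [179.3, -83.7, 25.7]
wrist_force: [-0.6, -0.1, -4.3]
opening: 0.0276
grasp_force: 67.3
```

Request:
{"method": "servo_tool", "body": {
  "rows": [
    {"offset": [-0.02, 0, 0], "yaw": 0, "claw": 1},
    {"offset": [-0.02, 0, 0], "yaw": 0, "claw": 1}
  ]
}}

```text
time: 41.95
ee_pos: [0.6913, 0.064, 0.1451]
tcp_rot: [178.9, -83.7, 26.0]
wrist_force: [-0.4, 0.4, -3.5]
opening: 0.0278
grasp_force: 67.5
```

Request:
{"method": "servo_tool", "body": {
  "rows": [
    {"offset": [-0.02, 0, 0], "yaw": 0, "claw": 1},
    {"offset": [-0.02, 0, 0], "yaw": 0, "claw": 1}
  ]
}}

```text
time: 42.2
ee_pos: [0.6916, 0.064, 0.145]
tcp_rot: [178.1, -83.9, 26.9]
wrist_force: [-2.7, 0.5, 5.5]
opening: 0.0277
grasp_force: 67.9
```

Request:
{"method": "servo_tool", "body": {
  "rows": [
    {"offset": [-0.02, 0, 0], "yaw": 0, "claw": 1},
    {"offset": [-0.02, 0, 0], "yaw": 0, "claw": 1}
  ]
}}

```text
time: 42.45
ee_pos: [0.6919, 0.0641, 0.145]
tcp_rot: [177.1, -84.1, 27.9]
wrist_force: [-4.7, 2.8, 10.2]
opening: 0.0278
grasp_force: 68.4
```

Request:
{"method": "servo_tool", "body": {
  "rows": [
    {"offset": [0.02, 0, 0], "yaw": 0, "claw": 0.6},
    {"offset": [0.02, 0, 0], "yaw": 0, "claw": 0.5},
    {"offset": [0.02, 0, 0], "yaw": 0, "claw": 0.45},
    {"offset": [0.02, 0, 0], "yaw": 0, "claw": 0.45}
  ]
}}

```text
time: 42.95
ee_pos: [0.6909, 0.0638, 0.1424]
tcp_rot: [179.3, -83.7, 25.6]
wrist_force: [0.4, -0.4, -0.1]
opening: 0.0471
grasp_force: 0.0
```

Request:
{"method": "servo_tool", "body": {
  "rows": [
    {"offset": [0, 0, -0.15], "yaw": 0, "claw": 0.45},
    {"offset": [0, 0, -0.3], "yaw": 0, "claw": 0.45},
    {"offset": [0.05, 0, -0.5], "yaw": 0, "claw": 0.45},
    {"offset": [0.15, 0.02, -0.7], "yaw": 0, "claw": 0.45},
    {"offset": [0.3, 0.1, -0.85], "yaw": 0, "claw": 0.45}
  ]
}}

```text
time: 43.58
ee_pos: [0.6229, 0.0199, 0.1834]
tcp_rot: [179.0, -83.7, 26.0]
wrist_force: [-0.9, 0.0, 0.6]
opening: 0.0469
grasp_force: 0.0
```

```bash
python3 - <<'E'
from h import *
rep(); s=get_obs(); p=s['ee_pos']; print(incup(p),s['wrist_force'],s['opening'])
to(cup(-.16,-.14,.23))
E
```

```text
t 43.58 pos [0.623 0.02  0.183] q [-15.2 -26.4 -65.7 -31.1  39.8 174.6] tilt 83.7 heading 25.0 roll(x lateral) 0.1
[-0.0962 -0.0615  0.1834] [-0.87860549  0.02785924  0.58857646] 0.04694682200636154
pos [0.6229 0.0199 0.1834] rot [179.  -83.7  26. ] q [-15.2 -26.4 -65.7 -31.1  39.8 174.6] -> ([0.379, 0.671, -0.804], 0.0)
```

Request:
{"method": "servo_tool", "body": {
  "rows": [
    {"offset": [0.05, 0.15, -0.25], "yaw": 0, "claw": 0.45},
    {"offset": [0.1, 0.4, -0.5], "yaw": 0, "claw": 0.45},
    {"offset": [0.2, 0.7, -0.75], "yaw": 0, "claw": 0.45},
    {"offset": [0.38, 0.9, -0.8], "yaw": 0, "claw": 0.45}
  ]
}}

```text
time: 44.08
ee_pos: [0.5922, -0.0949, 0.2291]
tcp_rot: [179.5, -83.6, 25.4]
wrist_force: [-0.1, -0.3, 0.1]
opening: 0.0468
grasp_force: 0.0
```

Request:
{"method": "servo_tool", "body": {
  "rows": [
    {"offset": [0.2, 0.5, 0], "yaw": 0, "claw": 0.45},
    {"offset": [0.5, 1, 0], "yaw": 0, "claw": 0.45},
    {"offset": [0.5, 1, 0], "yaw": 0, "claw": 0.45}
  ]
}}

```text
time: 44.45
ee_pos: [0.6415, -0.1844, 0.2821]
tcp_rot: [177.3, -83.7, 27.5]
wrist_force: [-0.3, 1.0, -0.5]
opening: 0.0466
grasp_force: 0.0
```

```bash
python3 - <<'E'
from h import *
rep(); s=get_obs(); print(s['wrist_force'])
out={}
for n in ['side','scene']:
    im,d=camera(n); P=pts(n,d); out[n]=im
    C=np.concatenate([(P[...,:2]-O)@np.stack([xc,yc],1),P[...,2:]],-1)
    for nm,y in (('placed',-.039),('b2',.039)):
        m=(abs(C[...,0]+.012)<.04)&(abs(C[...,1]-y)<.035)&(C[...,2]>.155)&(C[...,2]<.19); k=C[m]; print(n,nm,len(k),np.median(k,0).round(3) if len(k) else '')
    z0=np.load(n+'0.npz')['im'].astype(int); df=(abs(im.astype(int)-z0).max(-1)>40); print(n,df.sum())
a=cv2.resize(out['side'][100:250,240:440],(400,300),interpolation=cv2.INTER_CUBIC); b=cv2.resize(out['side'][150:350,240:500],(400,300)); 
c=cv2.resize(out['scene'][120:320,180:480],(800,300),interpolation=cv2.INTER_CUBIC)
save('fin.png',np.vstack([np.hstack([a,b]),c]))
E
```

```text
t 44.45 pos [ 0.642 -0.184  0.282] q [-38.2 -17.2 -45.5 -14.8  62.3 167.6] tilt 83.8 heading 24.8 roll(x lateral) 0.3
[-0.2594412   1.04384999 -0.49997959]
side placed 66 [-0.02  -0.038  0.165]
side b2 63 [-0.016  0.04   0.162]
side 45308
scene placed 0 
scene b2 0 
scene 25291
```

```bash
python3 - <<'E'
from h import *
im,d=camera('scene'); P=pts('scene',d); P0=np.load('scene0.npz')['P']; P1=np.load('scene1.npz')['P']
for n,(x,y),r,lo,hi,Q0 in [('door',(.46,.23),.14,.30,.33,P1),('jarbig',(.695,-.184),.06,.06,.1,P0),('jars',(.525,-.483),.045,.04,.08,P0),('pot',(.70,-.33),.07,.08,.115,P0),('tape',(.6,-.5),.09,.012,.035,P0),('pal',(.375,-.481),.08,.005,.02,P0),('brush',(.255,-.34),.09,.006,.025,P0)]:
    o=[]
    for Q in (Q0,P):
        k=Q[(np.hypot(Q[...,0]-x,Q[...,1]-y)<r)&(Q[...,2]>lo)&(Q[...,2]<hi)]; o.append((len(k),np.median(k,0).round(3) if len(k) else None))
    print(n,o)
E
```

```text
door [(620, array([0.47 , 0.23 , 0.315])), (608, array([0.472, 0.229, 0.315]))]
jarbig [(331, array([ 0.695, -0.186,  0.083])), (330, array([ 0.695, -0.187,  0.083]))]
jars [(205, array([ 0.52 , -0.487,  0.059])), (203, array([ 0.521, -0.486,  0.059]))]
pot [(199, array([ 0.697, -0.324,  0.097])), (197, array([ 0.699, -0.326,  0.097]))]
tape [(433, array([ 0.607, -0.486,  0.023])), (440, array([ 0.607, -0.485,  0.022]))]
pal [(710, array([ 0.377, -0.481,  0.01 ])), (706, array([ 0.378, -0.481,  0.01 ]))]
brush [(349, array([ 0.257, -0.344,  0.011])), (111, array([ 0.253, -0.397,  0.01 ]))]
```

```bash
python3 -c "
from workcell import *
print(job_done())"
```

```text
the job is handed in; nothing more can be done
None
```

The job is handed in at about 45 s of the 72 s: the door is wide open at about 110°, and the bottle was stood on the table, let go, taken again and set upright on the cork mat. Camera depth put its cap top at 165 mm, within about 8 mm of the mat's centre. The second bottle and the other table things were unmoved, except that the arm hid most of the flat brush from the last check.

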